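# Step a backplane board under the press ram and seat its proud connector

## Robot

A 6-joint arm with a two-finger parallel gripper is mounted at the origin on a cart in front of the work surface, level with it; the furniture and walls round the work are solid. World frame = base frame: x ahead of the robot, y to its left, z up, the work surface at z = 0. Lengths are in m, angles in rad, forces in N, time in s.
With the tool pointing down it reaches from about 0.3 to 0.95 m from the base axis. Payload 3.1 kg.
Tool frame: the origin (TCP) lies at the centre of the arm's flange, where the gripper is bolted on; the fingertips stand 173 mm ahead of it and the grasp point (between the pads) lies 155 mm ahead of it; z points along the fingers, y is the line along which they close (so a half turn about z gives the same grasp; the last joint's range is limited). The gripper opens to 85 mm and grips with 20 to 120 N. Pads are 22 mm wide; open, the fingers measure 114 mm over their backs; the gripper's body (76 mm by 85 mm) begins 54 mm behind the grasp point. The pads swing forward as they close: fully open they stand 13 mm farther back than shut.
Start: joints at [-1.406, 0.308, 1.634, -0, 1.2, -0.07], TCP at [0.145, -0.608, 0.405] pointing down, gripper open.
Joint ranges: [-3.06, 3.06], [-0.79, 1.96], [0.05, 2.63], [-1.19, 4.34], [0.05, 2.64], [-2.94, 2.94]. Speed limits (rad/s): [2.79, 2.79, 3.14, 3.14, 3.14, 3.14].

## Interface

Orientations are given as a rotation vector (axis times angle).
In Python, from cell import read_state, snapshot, camera_model, hand_in gives the robot as it stands. The module is installed in compiled form; this text tells all that it offers.
- The arm moves only by the tool carry_out, never from a script. Its argument "rows" is a list of rows, each a list of 4 numbers: the shift along the world's x, y, z in units of 40 mm (1.0 is 40 mm), then the turn about the world's z in units of 6 degrees (1.0 is 6 degrees). A call has 1 to 12 rows; each row shifts and turns the commanded pose from where the row before left it; what a row does not reach is not made up. A row lasts 1/12 s, in which the tool goes at most 41.7 mm and 7.16 degrees, less where a joint would pass 70% of its speed; a pose out of reach is approached as far as the arm can. A call is refused whole if a number of a shift passes 1 or a number of a turn 1, either way. A call with a gripper value outside its range is refused whole. "gripper" is the closure, from -1 (fully open) to 1 (shut), set as the call begins (left out, the last holds). The fingers move at their own pace and stop on an object; the grip force is fixed at half the most. Time passes only in rows, so rows that do not move let the fingers close. It gives the time, the measured TCP pose, the force, the opening and the grip force at its end, in the units of the state.
- read_state(): the state, without advancing time (a new reading comes with each control period).
- snapshot(name): name is "scene" or "top" or "wrist"; returns the picture (400x640x3 uint8, blue, green, red); there is no depth.
- camera_model(name): a dict with "fx", "fy", "cx", "cy" (pixels), "eye" and "attitude" of the camera in the world; the wrist camera has in their place "mount" (4x4, takes a point from camera to tool coordinates, whose origin is the TCP and whose axes are the flange's). Camera axes: x right, y up, looking along -z (the intrinsics and any distortion apply to the point x, -y, -z); pixel columns grow to the right and rows downward; lengths in m; the calibration is good to about 2 mm. A picture is of the moment at which its call begins: read the wrist's pose just before it. camera_model takes no time and is no camera call.
- hand_in(): hands the job in; it is judged then, once.
The state is a dict: "time": time; "qpos": joint angles; "joint_vel": joint speeds; "tau": joint torques, N m; "eef_pos": TCP position; "orientation": TCP orientation; "ft_force": force on the tool from outside, world axes, zero at the start; "wrist_torque": the same for the moment, N m; "grip_width": opening from 0.0 (shut) to 1.0 (fully open); "finger_force": force on a finger pad.
Only numpy, scipy, OpenCV 4.12 (cv2) and the standard library are available. Lean on these libraries where they do the work, as an engineer would, in place of code of your own. Each camera call takes 0.05 s, during which the arm holds its last target. There are 200 camera calls.

## Task

One connector on the backplane board in the bench press still stands proud of its neighbours. Step the board along with the feed dial on the press's sloping front panel - the dial is locked until pushed in, and every click moves the board by one row - until that connector stands right under the ram and the dial has sprung back out and locked; then pull the press lever all the way down so that the connector is seated level with the others, and let the lever back up. Leave the bottle, the side cutters and the spare board beside the press where they are.

Things in the scene. Friction and masses are not known exactly. Their poses are not given: they have to be found in the camera images.
- press: Grey cast hand press fixed to the bench; base plate 300 (x) x 260 (y) mm. Origin under it at bench height; x from the operator to the back column, y left, z up. Front housing: x -159 to -36 mm, 156 mm wide, top panel sloping up away from the operator at 30 deg. Ram at x 30, y 0 in an overhanging head (x from -16 mm back, underside 146 mm up, 76 mm wide). Lever on the left (+y).
- dial: Black feed dial: round skirt 68 mm across; across its middle a bar grip 62 mm long, 16 mm wide, 27 mm high, white line on the +x half. Origin on the turning axis at the skirt's top face (fingertips beside the bar rest on it), 18 mm off the panel. z points out along the axis (30 deg off vertical, towards the operator), x along the bar, y square to its sides. Free air all round.
- dial_seat (a point): Point on the panel beneath the dial. Out, the dial is locked by teeth (3 deg play). Pushed in along its axis 5.5 mm or more (stop at 7 mm; 6 N to start, 9.5 N at the stop) it turns, a click every 30 deg, about 0.3 Nm over each click; a sprung ball draws it into the notch over the last 15 deg. Let go in a notch it springs out and locks.
- board_middle (a point): Middle of the green board (90 x 122 mm, top 67 mm above the bench) on the table, which slides along the press's y and is moved only by the dial: a click clockwise, facing the panel (negative about the dial's z), brings it 15 mm right (-y), counter-clockwise 15 mm left; stops 4 clicks either side of mid. Seven beige connectors lie across it in rows 15 mm apart; six seated, tops 80 mm up.
- connector_top (a point): Middle of the top of the one proud connector (70 mm along the press's x, 9 mm along y, 13 mm high): the leftmost row, 8 mm higher than the others, its top 88 mm above the bench. It travels with the table and starts three to five rows left of the ram.
- ram_foot (a point): Middle of the underside of the ram's foot, a steel bar 76 mm (press's x) x 9 mm (y); 106 mm above the bench with the lever up, 80 mm with it right down.
- lever_grip (a point): Middle of the lever's black round grip, 100 mm long, 26 mm thick, level, along the press's y. It swings at 150 mm radius about point lever_axis: lever up, it stands 35 deg above level on the operator's side (281 mm above the bench); right down, 16.6 deg below level. Push it down from above with closed fingers or grip it.
- lever_axis (a point): Point on the lever's axis (along the press's y) beside the grip's middle: press's x 30 mm, y 118 mm, 195 mm above the bench; nothing is there to touch.
- lever (a joint): Swing of the press lever, rad: 0 up, 0.9 right down on its stop. Its spring brings it back up by itself; pushing at the grip takes about 2 N to start, 5 N when the ram meets the connector, 8 N to press it home. The ram goes down 29 mm a radian.
- connector (a joint): How far the proud connector is pushed into the board, m: 0 proud, 0.008 seated level with its neighbours. It moves only under 25 N from the ram and stays where it is left.
- alcohol: White alcohol bottle, 58 mm across, 118 mm high, loose, standing right of the press near its front. Origin under its middle. Bystander.
- cutters: Red-handled side cutters, 121 mm long, lying loose left of the press near its front. Bystander.
- spare_board: Small brown circuit board with parts on it, 50 x 70 x 17 mm, loose, right of the press near its back. Bystander.

How it is judged:
By the outcome, as a careful person would: the job done as asked, in the order asked, and still so for the second after the job is handed in, with the robot touching nothing.
It also fails if it takes over 64 s, if anything falls off the work surface, if the arm or the gripper's body presses on something with over 40 N, if the wrist force passes 120 N, or if a joint passes its speed limit or range.

## Working session

There is one attempt and no reset: what is moved stays moved. The work goes in short steps, Python scripts to look and compute and a tool call to move; the robot and the scene stay as the last step left them, time stands still between calls to the robot, and variables do not carry over. Pictures are saved under pics/ and viewed, at most 10 in all, crops included, and the job is handed in when it is done.

Besides the shell and the picture viewer there is one more tool, called after ">>>" as a command line: name --pt "numbers of a row" for each row, then --argument value for the rest. carry_out: Moves the arm, as the interface text tells. Its arguments: {"type":"object","properties":{"rows":{"type":"array","items":{"type":"array","items":{"type":"number"}}},"gripper":{"type":"number"}},"required":["rows"]}

```bash
mkdir -p pics
python3 - <<'E'
from cell import *
import cv2,numpy as np
s=read_state();print(s)
for n in ("scene","top","wrist"):
    im=snapshot(n);cv2.imwrite(f"pics/{n}0.png",im);print(n,camera_model(n))
E
```

```text
{'time': 0.0, 'qpos': array([-1.40569866e+00,  3.08985259e-01,  1.63520584e+00, -3.22963498e-06,
        1.19970987e+00, -6.96870907e-02]), 'joint_vel': array([ 0.0010136 ,  0.00066471,  0.00165519, -0.00069036,  0.00021417,
        0.00103019]), 'tau': array([ 5.58135489e-04, -4.15250015e+01, -2.76663995e+01,  4.51129711e-05,
        1.03345443e-02, -7.86698621e-06]), 'eef_pos': array([ 0.14530546, -0.60742858,  0.40344974]), 'orientation': array([-3.11768051e+00, -3.67684341e-01,  1.77498537e-04]), 'ft_force': array([0.01548477, 0.49647619, 0.63746117]), 'wrist_torque': array([-0.00608198, -0.00065168, -0.03119049]), 'finger_force': 0.0, 'grip_width': 0.9986533463385948}
scene {'fx': 445.4491629398242, 'fy': 445.4491629398242, 'cx': 329.0024928053345, 'cy': 198.50316963636897, 'eye': array([0.3162202 , 0.80804855, 0.80742889]), 'attitude': array([ 0.26961319, -1.19766679, -2.41726891])}
top {'fx': 447.67910427384425, 'fy': 447.67910427384425, 'cx': 316.8504863452499, 'cy': 197.7822426527353, 'eye': array([0.01496289, 0.3157979 , 1.10385055]), 'attitude': array([ 0.42969615, -0.61908276, -1.85041109])}
wrist {'fx': 357.91831913448596, 'fy': 357.91831913448596, 'cx': 320.58605288695117, 'cy': 198.14552299845096, 'mount': array([[ 2.79483634e-04,  9.51272383e-01,  3.08351706e-01,
         7.97576055e-02],
       [ 9.99999843e-01, -4.15515048e-04,  3.75494596e-04,
         8.03942668e-04],
       [ 4.85322413e-04,  3.08351553e-01, -9.51272350e-01,
         3.00243328e-02],
       [ 0.00000000e+00,  0.00000000e+00,  0.00000000e+00,
         1.00000000e+00]])}
```

View pics/scene0.png

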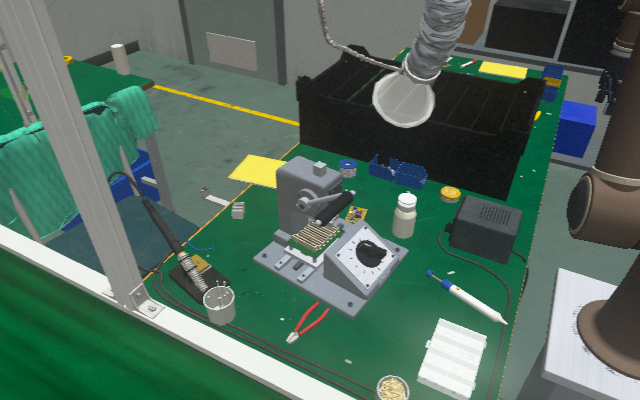

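View pics/top0.png

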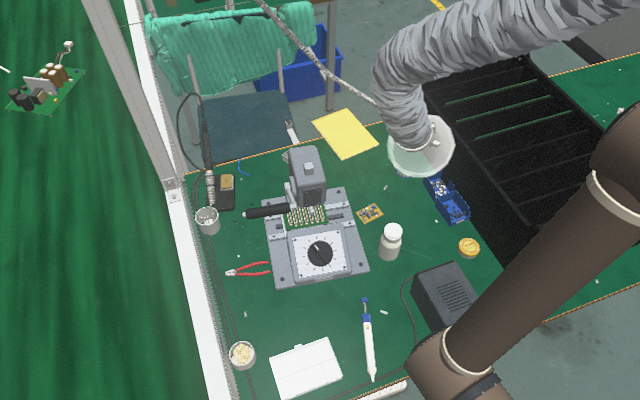

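The first two pictures show the press with the dial at about (373,252) in scene and (320,253) in top. The lever grip is at about (333,208) and (265,211). I'll enlarge both for exact pixels.

```bash
cat > h.py <<'E'
import numpy as np,cv2
from cell import *
from scipy.spatial.transform import Rotation as R
def ray(n,u,v):
    m=camera_model(n);d=np.array([(u-m['cx'])/m['fx'],-(v-m['cy'])/m['fy'],-1.])
    return m['eye'],R.from_rotvec(m['attitude']).apply(d)
def plane(n,u,v,z):
    e,d=ray(n,u,v);return e+d*(z-e[2])/d[2]
def tri(a,b):
    (e1,d1),(e2,d2)=ray(*a),ray(*b)
    s=np.linalg.lstsq(np.c_[d1,-d2],e2-e1,rcond=None)[0]
    p,q=e1+s[0]*d1,e2+s[1]*d2;return (p+q)/2,np.linalg.norm(p-q)
def proj(n,p):
    m=camera_model(n);c=R.from_rotvec(m['attitude']).inv().apply(np.asarray(p)-m['eye'])
    return m['cx']-m['fx']*c[...,0]/c[...,2],m['cy']+m['fy']*c[...,1]/c[...,2]
E
python3 - <<'E'
import cv2,numpy as np
a=cv2.imread('pics/scene0.png')[150:325,240:420];b=cv2.imread('pics/top0.png')[135:300,230:390]
a=cv2.resize(a,None,fx=4.4,fy=4.4,interpolation=cv2.INTER_CUBIC)[:600,:800]
cv2.imwrite('pics/s1.png',a[:600]);cv2.imwrite('pics/t1.png',cv2.resize(b,None,fx=3.6,fy=3.6,interpolation=cv2.INTER_CUBIC))
E
```

```text
(no output)
```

View pics/t1.png

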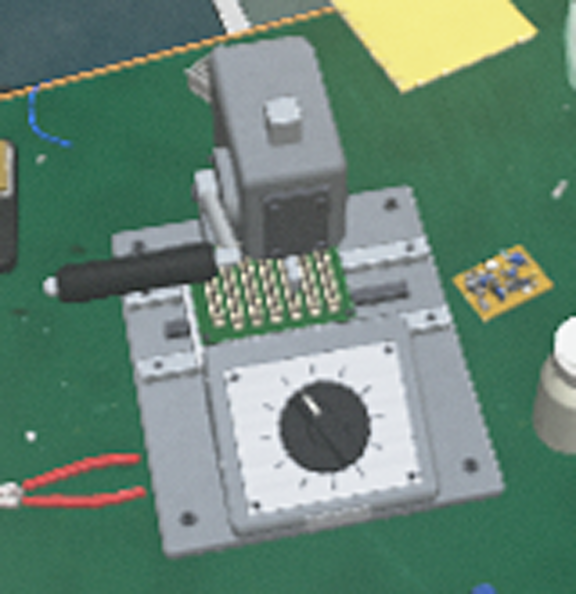

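View pics/s1.png

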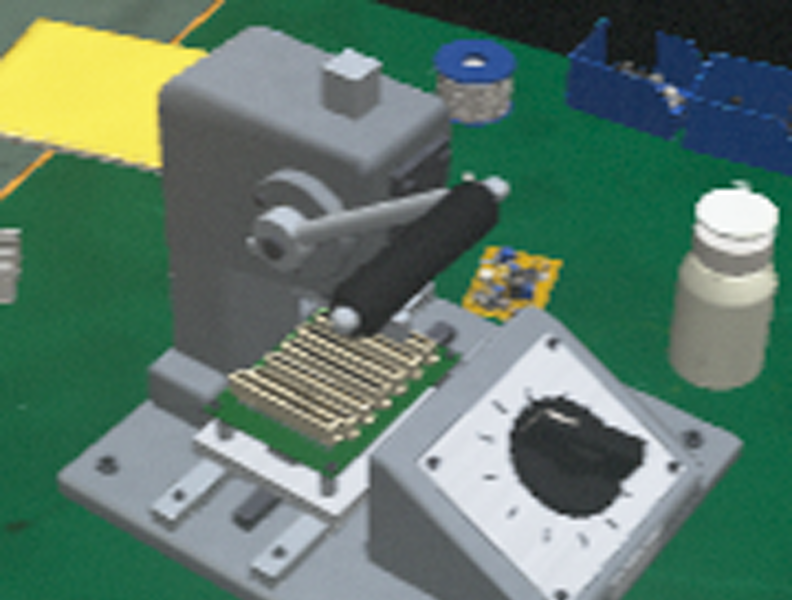

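The pictures show four panel screws, the grip's end caps, the dial with its white line pointing up-left in top, and the plate corners. I'll triangulate these.

Run:
```python
from h import *
np.set_printoptions(precision=4,suppress=True)
T=lambda x,y:("top",230+x/3.6,135+y/3.6); S=lambda x,y:("scene",240+x/4.4,150+y/4.4)
prs=dict(ul=((235,378),(433,462)),ur=((390,350),(553,343)),dr=((412,475),(673,467)),dl=((256,506),(561,595)),
 gl=((50,287),(345,318)),gr=((232,256),(497,188)),boardFL=((203,342),(332,470)),)
P={}
for k,(a,b) in prs.items():
    P[k],e=tri(T(*a),S(*b));print(k,P[k],round(e*1e3,1))
c=sum(P[k] for k in('ul','ur','dr','dl'))/4
ex=(P['ul']+P['ur']-P['dl']-P['dr']);ey=(P['ul']+P['dl']-P['ur']-P['dr'])
print('panel centre',c,'slope',np.degrees(np.arctan2(ex[2],np.hypot(*ex[:2]))),'yawx',np.degrees(np.arctan2(ex[1],ex[0])),'yawy-90',np.degrees(np.arctan2(ey[1],ey[0]))-90, np.linalg.norm(ex)/2,np.linalg.norm(ey)/2)
g=P['gl']-P['gr'];print('grip yaw',np.degrees(np.arctan2(g[1],g[0]))-90,np.linalg.norm(g),(P['gl']+P['gr'])/2)
for z in(0,.012,.02):
    q=[plane(*T(*p),z) for p in((165,550),(503,490),(410,187),(113,237))]
    print(z,np.mean(q,0),[round(np.linalg.norm(q[i]-q[i-1]),4) for i in range(4)],np.degrees(np.arctan2(*(q[3]+q[2]-q[0]-q[1])[[1,0]])))
for n,p in(('bottle',T(555,430)),): print(n,plane(*p,0))
```

```text
ul [0.6164 0.1522 0.0944] 0.4
ur [0.5996 0.0365 0.0932] 1.1
dr [0.5195 0.0496 0.0468] 2.1
dl [0.5359 0.1654 0.0487] 0.1
gl [0.6052 0.2691 0.2845] 0.7
gr [0.589  0.1558 0.2826] 1.8
boardFL [0.6704 0.1606 0.0701] 0.8
panel centre [0.5678 0.1009 0.0708] slope 29.495850008338447 yawx -9.277139134315593 yawy-90 -8.173258342302603 0.09350762689030262 0.11688631184327392
grip yaw -8.121280380334909 0.11450331551107289 [0.5971 0.2125 0.2836]
0 [0.6757 0.0828 0.    ] [np.float64(0.2965), np.float64(0.2601), np.float64(0.301), np.float64(0.2611)] -8.771919930651537
0.012 [0.6685 0.0853 0.012 ] [np.float64(0.2933), np.float64(0.2572), np.float64(0.2977), np.float64(0.2582)] -8.77191993065154
0.02 [0.6637 0.087  0.02  ] [np.float64(0.2911), np.float64(0.2554), np.float64(0.2955), np.float64(0.2563)] -8.77191993065154
bottle [ 0.5405 -0.0826  0.    ]
```

```bash
cat >> h.py <<'E'
O=np.array([.6705,.0835,0]);YAW=np.radians(-8.6)
Rp=R.from_euler('z',YAW)
W=lambda p:O+Rp.apply(np.asarray(p,float))
L=lambda w:Rp.inv().apply(np.asarray(w)-O)
E
python3 - <<'E'
from h import *
np.set_printoptions(precision=4,suppress=True)
c=np.array([.5678,.1009,.0708]);cl=L(c);print('panel centre in press',cl)
ex=np.array([np.cos(np.pi/6),0,.5]);ey=np.array([0,1,0]);n=np.array([-.5,0,np.cos(np.pi/6)])
print('dial origin w',W(cl+.018*n))
t=np.linspace(0,2*np.pi,60)
circ=lambda r,h:W(cl+h*n+r*np.cos(t)[:,None]*ex+r*np.sin(t)[:,None]*ey)
# white line pixels -> plane at bar top
im={k:cv2.imread(f'pics/{k}0.png') for k in('top','scene')}
out=[]
for k,(u0,v0,u1,v1) in dict(top=(270,195,345,285),scene=(285,205,405,290)).items():
    # bright pixels inside the dial
    u,v=proj(k,circ(.031,.045));m=np.zeros(im[k].shape[:2],np.uint8);cv2.fillPoly(m,[np.c_[u,v].astype(np.int32)],255)
    g=cv2.cvtColor(im[k],cv2.COLOR_BGR2GRAY);ys,xs=np.nonzero((g>130)&(m>0))
    e,d=ray(k,xs.mean(),ys.mean());p0=W(cl+.045*n);N=Rp.apply(n);q=e+d*((p0-e)@N)/(d@N)
    r=L(q)-cl;print(k,len(xs),'line mid on bar-top plane: up',r@ex,'left',r@ey,'angle',np.degrees(np.arctan2(r@ey,r@ex)))
    F=6;b=cv2.resize(im[k][v0:v1,u0:u1],None,fx=F,fy=F,interpolation=cv2.INTER_CUBIC)
    def draw(P,col):
        u,v=proj(k,P);cv2.polylines(b,[np.c_[(u-u0+.5)*F,(v-v0+.5)*F].astype(np.int32)],False,col,1)
    draw(circ(.034,.018),(0,0,255))
    for i in range(7):
        y=.015+.045-.015*i;z=.088 if i==0 else .08
        draw(W([[-.005,y,z],[.065,y,z]]),(255,0,255) if i==0 else (255,255,0))
    out.append(b)
h=max(o.shape[0] for o in out);out=[cv2.copyMakeBorder(o,0,h-o.shape[0],0,0,0) for o in out]
o=np.hstack(out);print(o.shape);s=min(800/o.shape[1],600/o.shape[0]);cv2.imwrite('pics/ov.png',cv2.resize(o,None,fx=s,fy=s))
E
```

```text
panel centre in press [-0.1041  0.0018  0.0708]
dial origin w [0.5589 0.1022 0.0864]
top 51 line mid on bar-top plane: up 0.004057899833813199 left -0.013938048350155472 angle -73.7676985156489
scene 211 line mid on bar-top plane: up 0.005594327267038466 left -0.013377629620676883 angle -67.30603813239877
(540, 1170, 3)
```

View pics/ov.png

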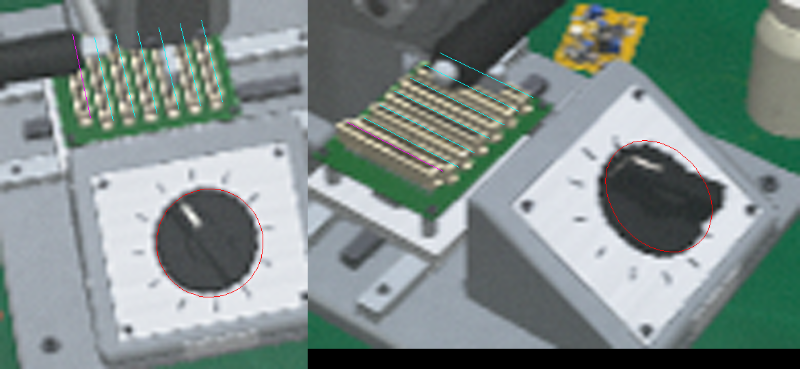

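Run:
```python
from h import *
np.set_printoptions(precision=4,suppress=True)
cl=np.array([-.1041,.0018,.0708]);ex=np.array([np.cos(np.pi/6),0,.5]);ey=np.array([0,1,0]);n=np.array([-.5,0,np.cos(np.pi/6)])
for k,a in (('top',((314.4,245.5),(318.3,249.9))),('scene',((361.8,242.1),(371.1,246)))):
    q=[]
    for u,v in a:
        e,d=ray(k,u,v);N=Rp.apply(n);p=L(e+d*((W(cl+.045*n)-e)@N)/(d@N))-cl;q.append((p@ex,p@ey))
    q=np.array(q);d=q[0]-q[1];print(k,q,np.degrees(np.arctan2(d[1],d[0])))
s=read_state();Rt=R.from_rotvec(s['orientation']).as_matrix();print(Rt, np.degrees(np.arctan2(Rt[1,1],Rt[0,1])))
m=camera_model('top')
```

```text
top [[0.0235 0.0152]
 [0.0108 0.0074]] 31.66399170694362
scene [[0.0309 0.0196]
 [0.0099 0.0081]] 28.85531519190456
[[ 0.9726  0.2326 -0.0003]
 [ 0.2326 -0.9726  0.0018]
 [ 0.0001 -0.0018 -1.    ]] -76.54706401106067
```

Measured so far:
- The press yaw is about -8.6°.
- The dial origin is about (0.559, 0.102, 0.086), with its bar at +30°.
- The proud row is at press y ≈ 60 mm, so 4 clicks clockwise.

I'll turn the dial with the shut fingers as a peg: press on the skirt on the trailing side of the bar's unmarked end, and follow the arc.

```bash
cat >> h.py <<'E'
cl=np.array([-.1041,.0018,.0708]);ex=np.array([np.cos(np.pi/6),0,.5]);ey=np.array([0,1.,0]);n=np.array([-.5,0,np.cos(np.pi/6)])
D=cl+.018*n
def peg(phi,push=0.,s=.012,gap=0.,a=.011,b=.0145):
    """press-frame tip centre; peg vertical, faces along press axes, uphill bottom edge on skirt"""
    p=np.radians(phi);u=-(np.cos(p)*ex+np.sin(p)*ey);v=np.sin(p)*ex-np.cos(p)*ey  # unmarked end, trailing normal
    v=-v if (v@ (np.cos(np.radians(phi+270))*ex+np.sin(np.radians(phi+270))*ey))<0 else v
    g=np.stack(np.meshgrid(np.linspace(-.031,.031,63),np.linspace(-.008,.008,9),np.linspace(0,.027,28),indexing='ij'),-1).reshape(-1,3)
    B=g[:,:1]*u+g[:,1:2]*v+g[:,2:]*n
    for d in np.arange(.008,.05,.0005):
        c=s*u+d*v; z=c[2]+a*np.tan(np.pi/6)
        if not np.any((B[:,2]>z)&(abs(B[:,0]-c[0])<a)&(abs(B[:,1]-c[1])<b)):break
    c=s*u+(d+gap)*v;c[2]+=a*np.tan(np.pi/6)
    return D+c-push*n
E
python3 - <<'E'
from h import *
np.set_printoptions(precision=4,suppress=True)
for g in(0.006,0):
  for p in(30,15,0,-15,-30,-45,-60,-75,-90):
    q=peg(p,gap=g);r=q-D;print(g,p,'press rel',r,'world tip',W(q))
print('hood',tri(('top',420,145),('scene',403,100)), tri(('top',393,165),('scene',376,100)))
E
```

```text
0.006 30 press rel [ 0.004  -0.032   0.0087] world tip [0.5581 0.07   0.095 ]
0.006 15 press rel [-0.0033 -0.0321  0.0044] world tip [0.5509 0.071  0.0908]
0.006 0 press rel [-0.0104 -0.0285  0.0004] world tip [0.5444 0.0756 0.0867]
0.006 -15 press rel [-0.018  -0.0312 -0.004 ] world tip [0.5365 0.074  0.0823]
0.006 -30 press rel [-0.0268 -0.0295 -0.0091] world tip [0.5281 0.077  0.0773]
0.006 -45 press rel [-0.0346 -0.023  -0.0136] world tip [0.5213 0.0846 0.0728]
0.006 -60 press rel [-0.0397 -0.0126 -0.0166] world tip [0.5178 0.0957 0.0698]
0.006 -75 press rel [-0.0403 -0.0001 -0.0169] world tip [0.5191 0.1082 0.0695]
0.006 -90 press rel [-0.0368  0.012  -0.0149] world tip [0.5243 0.1196 0.0715]
0 30 press rel [ 0.0014 -0.0268  0.0072] world tip [0.5563 0.0755 0.0935]
0 15 press rel [-0.0047 -0.0263  0.0037] world tip [0.5504 0.0769 0.09  ]
0 0 press rel [-0.0104 -0.0225  0.0004] world tip [0.5453 0.0815 0.0867]
0 -15 press rel [-0.0167 -0.0254 -0.0033] world tip [0.5387 0.0796 0.0831]
0 -30 press rel [-0.0242 -0.0243 -0.0076] world tip [0.5314 0.0818 0.0788]
0 -45 press rel [-0.0309 -0.0187 -0.0115] world tip [0.5256 0.0883 0.0749]
0 -60 press rel [-0.0352 -0.0096 -0.014 ] world tip [0.5227 0.098  0.0724]
0 -75 press rel [-0.0353  0.0015 -0.014 ] world tip [0.5242 0.109  0.0724]
0 -90 press rel [-0.0316  0.012  -0.0119] world tip [0.5295 0.1188 0.0745]
hood (array([ 0.606 , -0.1598,  0.348 ]), np.float64(0.004033894177000443)) (array([ 0.6181, -0.0854,  0.3475]), np.float64(0.0685478457552235))
```

>>> carry_out --pt "0.245 0.467 0 1" --pt "0.245 0.467 0 1" --pt "0.245 0.467 0 1" --pt "0.245 0.467 0 1" --pt "0.245 0.467 0 1" --pt "0.245 0.467 0 1" --pt "0.245 0.467 0 1" --pt "0.245 0.467 0 1" --pt "0.245 0.467 0 1" --pt "0.245 0.467 0 1" --pt "0.245 0.467 0 1" --pt "0.245 0.467 0 1" --gripper 1

```text
time: 1.15
eef_pos: [0.2632, -0.3826, 0.4044]
orientation: [-2.302, -2.137, -0.0]
ft_force: [-0.2, -0.1, -0.4]
grip_width: 0.0
finger_force: 0.0
```

>>> carry_out --pt "0.245 0.467 0 1" --pt "0.245 0.467 0 1" --pt "0.245 0.467 0 1" --pt "0.245 0.467 0 1" --pt "0.245 0.467 0 1" --pt "0.245 0.467 0 1" --pt "0.245 0.467 0 1" --pt "0.245 0.467 0 1" --pt "0.245 0.467 0 1" --pt "0.245 0.467 0 1" --pt "0.245 0.467 0 1" --pt "0.245 0.467 0 1"

```text
time: 2.15
eef_pos: [0.3807, -0.1585, 0.4045]
orientation: [-0.606, -3.082, -0.0]
ft_force: [0.2, -0.3, 0.1]
grip_width: 0.001
finger_force: 0.0
```

```bash
cat > st.py <<'E'
from h import *
np.set_printoptions(precision=4,suppress=True)
def st():
    s=read_state();M=R.from_rotvec(s['orientation']).as_matrix()
    print('t',round(s['time'],2),'tcp',s['eef_pos'],'yaw',np.degrees(np.arctan2(M[1,0],M[0,0])),'tilt',M[2,2],'F',s['ft_force'],'q',s['qpos'],'w',round(s['grip_width'],3))
    t=s['eef_pos']+.173*M[:,2];print('tip',t,'press rel dial',L(t)-D)
    return s,M
if __name__=='__main__':st()
E
python3 st.py
```

```text
t 2.15 tcp [ 0.3807 -0.1585  0.4045] yaw 157.74400371247694 tilt -0.9999999752844366 F [ 0.2299 -0.3004  0.1299] q [-0.5001 -0.1199  2.1029  0.      1.1589 -1.6825] w 0.001
tip [ 0.3807 -0.1584  0.2315] press rel dial [-0.1373 -0.2844  0.1451]
```

>>> carry_out --pt "0.368 0.476 0 0.19" --pt "0.368 0.476 0 0.19" --pt "0.368 0.476 0 0.19" --pt "0.368 0.476 0 0.19" --pt "0.368 0.476 0 0.19" --pt "0.368 0.476 0 0.19" --pt "0.368 0.476 0 0.19" --pt "0.368 0.476 0 0.19" --pt "0.368 0.476 0 0.19" --pt "0.368 0.476 0 0.19" --pt "0.368 0.476 0 0.19" --pt "0.368 0.476 0 0.19"

```text
time: 3.15
eef_pos: [0.5576, 0.07, 0.4042]
orientation: [-0.241, -3.132, 0.0]
ft_force: [-0.3, 0.0, 0.0]
grip_width: 0.001
finger_force: 0.0
```

>>> carry_out --pt "0 0 -0.8 0" --pt "0 0 -0.8 0" --pt "0 0 -0.6 0" --pt "0 0 -0.4 0" --pt "0 0 0 0"

```text
time: 3.57
eef_pos: [0.5548, 0.0689, 0.2958]
orientation: [-0.242, -3.122, 0.002]
ft_force: [-0.3, -0.3, -0.3]
grip_width: -0.002
finger_force: 0.0
```

Run:
```python
from st import *
st()
a=snapshot('wrist');b=snapshot('scene')
cv2.imwrite('pics/w2.png',np.vstack([cv2.resize(a,(480,300)),cv2.resize(b[130:330,230:550],(480,300),interpolation=cv2.INTER_CUBIC)]))
cv2.imwrite('pics/w2f.png',a)
```

```text
t 3.57 tcp [0.5548 0.0689 0.2958] yaw 171.14498272139215 tilt -0.9999516703166547 F [-0.3238 -0.3043 -0.2821] q [ 0.0457  0.3149  1.8691 -0.      0.9675 -1.3705] w -0.002
tip [0.5531 0.0689 0.1228] press rel dial [-0.0008 -0.0338  0.0364]
```

View pics/w2.png

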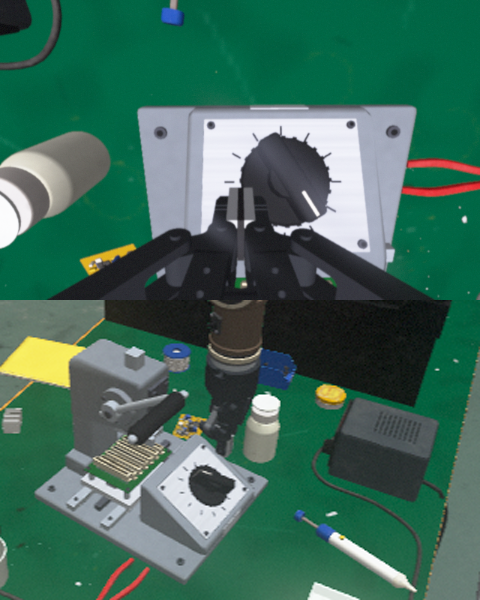

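Wrist view: the shut fingertips at (240,187) stand right of the bar, which runs (258,147)–(315,215) as predicted. The scene crop shows the lever clear of the arm. Now I'll descend onto the skirt.

>>> carry_out --pt "0 0 -0.25 0" --pt "0 0 -0.15 0" --pt "0 0 0 0" --pt "0 0 0 0" --pt "0 0 0 0"

```text
time: 4.08
eef_pos: [0.5574, 0.0689, 0.2852]
orientation: [0.243, 3.131, 0.0]
ft_force: [0.5, 0.4, -0.4]
grip_width: -0.0
finger_force: 0.0
```

>>> carry_out --pt "0 0 -0.1 0" --pt "0 0 -0.05 0" --pt "0 0 0 0" --pt "0 0 0 0"

```text
time: 4.42
eef_pos: [0.5571, 0.0689, 0.2785]
orientation: [-0.243, -3.132, 0.0]
ft_force: [1.0, -0.1, 0.6]
grip_width: 0.001
finger_force: 0.0
```

```bash
python3 st.py
```

```text
t 4.42 tcp [0.5571 0.0689 0.2785] yaw 171.13330438653585 tilt -0.9999998679062149 F [ 1.0487 -0.1407  0.5951] q [ 0.0456  0.3414  1.8753 -0.      0.9254 -1.3705] w 0.001
tip [0.557  0.0689 0.1055] press rel dial [ 0.0031 -0.0332  0.0191]
```

>>> carry_out --pt "0 0 -0.1 0" --pt "0 0 -0.05 0" --pt "0 0 0 0" --pt "0 0 0 0"

```text
time: 4.75
eef_pos: [0.5571, 0.0689, 0.2723]
orientation: [-0.243, -3.132, 0.0]
ft_force: [-0.1, -0.8, 0.4]
grip_width: -0.002
finger_force: 0.0
```

>>> carry_out --pt "0 0 -0.05 0" --pt "0 0 -0.05 0" --pt "0 0 0 0" --pt "0 0 0 0"

```text
time: 5.08
eef_pos: [0.5571, 0.0689, 0.2685]
orientation: [-0.243, -3.132, 0.0]
ft_force: [-0.1, -0.6, 0.3]
grip_width: 0.002
finger_force: 0.0
```

>>> carry_out --pt "0 0 -0.05 0" --pt "0 0 0 0" --pt "0 0 0 0"

```text
time: 5.33
eef_pos: [0.5572, 0.0689, 0.2665]
orientation: [-0.243, -3.132, 0.0]
ft_force: [0.2, -0.3, 0.3]
grip_width: -0.002
finger_force: 0.0
```

>>> carry_out --pt "0 0 -0.05 0" --pt "0 0 0 0" --pt "0 0 0 0"

```text
time: 5.58
eef_pos: [0.5571, 0.069, 0.2645]
orientation: [-0.243, -3.132, 0.0]
ft_force: [0.1, 0.1, -0.4]
grip_width: 0.001
finger_force: 0.0
```

>>> carry_out --pt "0 0 -0.05 0" --pt "0 0 0 0" --pt "0 0 0 0"

```text
time: 5.83
eef_pos: [0.5571, 0.0689, 0.2625]
orientation: [-0.243, -3.132, 0.0]
ft_force: [0.8, 0.1, 0.3]
grip_width: -0.002
finger_force: 0.0
```

>>> carry_out --pt "0 0 -0.05 0" --pt "0 0 0 0" --pt "0 0 0 0"

```text
time: 6.08
eef_pos: [0.5574, 0.0689, 0.2614]
orientation: [0.243, 3.132, -0.0]
ft_force: [-1.6, -0.5, 4.5]
grip_width: 0.0
finger_force: 2.2
```

Contact found at TCP z ≈ 0.2617. Next I'll push in along the axis.

>>> carry_out --pt "0.027 -0.004 -0.047 0" --pt "0.027 -0.004 -0.047 0" --pt "0.013 -0.002 -0.023 0" --pt "0 0 0 0" --pt "0 0 0 0"

```text
time: 6.5
eef_pos: [0.56, 0.0685, 0.2569]
orientation: [-0.243, -3.132, 0.0]
ft_force: [-2.4, -1.0, 7.8]
grip_width: 0.002
finger_force: 3.8
```

>>> carry_out --pt "0.04 -0.006 -0.07 0" --pt "0 0 0 0" --pt "0 0 0 0"

```text
time: 6.75
eef_pos: [0.5614, 0.0683, 0.2547]
orientation: [-0.243, -3.131, 0.0]
ft_force: [-4.6, -0.7, 10.9]
grip_width: 0.001
finger_force: 5.8
```

Run:
```python
from st import *
st()
# arc in world, from gap pose: peg centre circles the axis while angle falls 
for g in(.006,0):
  P=[W(peg(p,gap=g,a=.011,b=.011)) for p in(30,20,10,0,-10,-20,-30,-40,-50,-60,-70,-80,-90)]
  print(np.diff(P,axis=0)/.04)
print(W(peg(30,gap=.006,b=.011))-W(peg(30,gap=0,b=.011)))
```

```text
t 6.75 tcp [0.5614 0.0683 0.2547] yaw 171.1355334503578 tilt -0.9999989815593607 F [-4.6085 -0.6855 10.9229] q [ 0.0441  0.3843  1.8745  0.      0.8842 -1.372 ] w 0.001
tip [0.5612 0.0683 0.0817] press rel dial [ 0.0073 -0.0332 -0.0047]
[[-0.1125  0.0265 -0.0665]
 [-0.104   0.049  -0.0636]
 [-0.0905  0.0817 -0.0587]
 [-0.1168 -0.0445 -0.0628]
 [-0.1273  0.0095 -0.0735]
 [-0.1354  0.0441 -0.0811]
 [-0.1114  0.1078 -0.0729]
 [-0.098   0.1378 -0.0678]
 [-0.0483  0.1802 -0.0431]
 [-0.0102  0.1953 -0.0227]
 [ 0.0412  0.1991  0.0063]
 [ 0.0917  0.1839  0.0364]]
[[-0.0905  0.0344 -0.0547]
 [-0.0814  0.0525 -0.051 ]
 [-0.0679  0.0806 -0.0457]
 [-0.0949 -0.0502 -0.0498]
 [-0.1067 -0.0004 -0.0608]
 [-0.1167  0.0302 -0.0692]
 [-0.0953  0.0902 -0.0622]
 [-0.0849  0.1171 -0.0586]
 [-0.0387  0.1571 -0.0356]
 [-0.0043  0.1705 -0.0172]
 [ 0.0432  0.1733  0.0097]
 [ 0.0897  0.1579  0.0376]]
[ 0.0018 -0.0055  0.0015]
```

>>> carry_out --pt "-0.015 0.046 -0.0125 0" --pt "-0.015 0.046 -0.0125 0" --pt "-0.015 0.046 -0.0125 0" --pt "0 0 0 0"

```text
time: 7.08
eef_pos: [0.5602, 0.0724, 0.254]
orientation: [0.24, 3.132, -0.007]
ft_force: [-5.1, -7.7, 13.9]
grip_width: 0.001
finger_force: 7.3
```

```bash
python3 st.py
python3 - <<'E'
from st import *
# rigid circle in dial plane from (r,ang)
def arc(r,angs):
    a=np.radians(angs);P=r*np.cos(a)[:,None]*ex+r*np.sin(a)[:,None]*ey
    return Rp.apply(np.diff(P,axis=0))/.04
print(arc(.029,np.arange(280,129,-10)))
E
```

```text
t 7.08 tcp [0.5602 0.0724 0.254 ] yaw 171.2345519935806 tilt -0.9999908575795478 F [-5.058  -7.7159 13.9371] q [ 0.0525  0.3838  1.8769 -0.0055  0.8808 -1.3618] w 0.001
tip [0.5602 0.0717 0.081 ] press rel dial [ 0.0058 -0.03   -0.0054]
[[-0.1094  0.0054 -0.0629]
 [-0.1062  0.0272 -0.0629]
 [-0.0996  0.0481 -0.061 ]
 [-0.0901  0.0676 -0.0573]
 [-0.0778  0.0851 -0.0518]
 [-0.0632  0.0999 -0.0447]
 [-0.0466  0.1117 -0.0362]
 [-0.0286  0.1202 -0.0267]
 [-0.0098  0.1249 -0.0164]
 [ 0.0094  0.1259 -0.0055]
 [ 0.0283  0.1231  0.0055]
 [ 0.0463  0.1165  0.0164]
 [ 0.0629  0.1063  0.0267]
 [ 0.0775  0.093   0.0362]
 [ 0.0899  0.0768  0.0447]]
```

>>> carry_out --pt "-0.054 0.012 -0.031 0" --pt "-0.054 0.012 -0.031 0" --pt "-0.052 0.02 -0.031 0" --pt "-0.052 0.02 -0.031 0" --pt "0 0 0 0"

```text
time: 7.5
eef_pos: [0.5545, 0.0754, 0.2515]
orientation: [0.24, 3.122, -0.002]
ft_force: [-1.2, -5.2, 17.5]
grip_width: -0.001
finger_force: 7.9
```

```bash
python3 st.py
python3 - <<'E'
from st import *
b=snapshot('scene');c=snapshot('top');F=4
cv2.imwrite('pics/s3.png',np.hstack([cv2.resize(b[190:300,290:400],None,fx=F,fy=F,interpolation=cv2.INTER_CUBIC)[:400],cv2.resize(c[190:290,265:355],None,fx=F,fy=F,interpolation=cv2.INTER_CUBIC)]))
E
```

```text
t 7.5 tcp [0.5545 0.0754 0.2515] yaw 171.18950979371584 tilt -0.9999422994856912 F [-1.1504 -5.2378 17.5132] q [ 0.0581  0.3767  1.8939 -0.0039  0.8607 -1.3564] w -0.001
tip [0.5563 0.075  0.0785] press rel dial [ 0.0014 -0.0273 -0.0079]
```

View pics/s3.png

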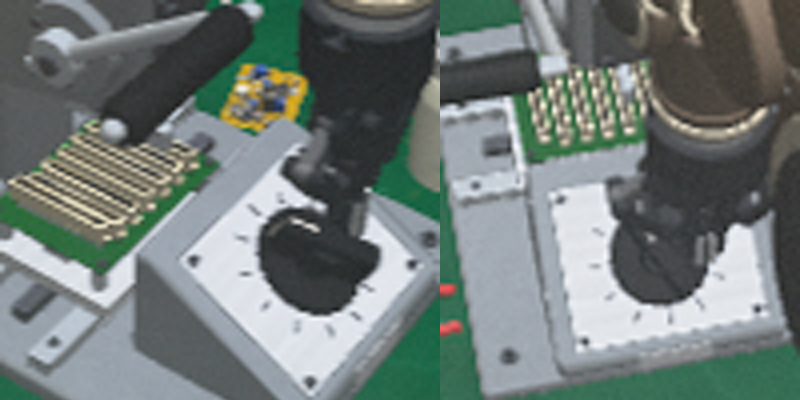

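Scene and top crops: the fingers stand on the skirt right of the bar and the line is still near its start. I'll continue the arc and track the board edge by numbers.

>>> carry_out --pt "-0.048 0.03 -0.022 0" --pt "-0.048 0.03 -0.022 0" --pt "-0.045 0.035 -0.022 0" --pt "-0.045 0.035 -0.022 0" --pt "0 0 0 0"

```text
time: 8.02
eef_pos: [0.5503, 0.0786, 0.2502]
orientation: [0.236, 3.111, -0.009]
ft_force: [5.0, -14.9, 19.9]
grip_width: -0.001
finger_force: 13.6
```

```bash
cat > bd.py <<'E'
from st import *
def board(im=None,save=None):
    im=snapshot('scene') if im is None else im
    ys=np.arange(-.06,.13,.0005);out=[]
    for x in(-.0125,-.011,-.0095):
        u,v=proj('scene',W(np.c_[np.full_like(ys,x),ys,np.full_like(ys,.067)]))
        c=cv2.remap(im,u.astype(np.float32)[None],v.astype(np.float32)[None],cv2.INTER_LINEAR)[0].astype(int)
        g=(c[:,1]-np.maximum(c[:,0],c[:,2])>20)
        out.append(ys[g].max() if g.any() else None)
    # white line on dial's bar top
    t=np.linspace(0,2*np.pi,40);circ=W(D+.024*n+.027*np.cos(t)[:,None]*ex+.027*np.sin(t)[:,None]*ey)
    u,v=proj('scene',circ);m=np.zeros(im.shape[:2],np.uint8);cv2.fillPoly(m,[np.c_[u,v].astype(np.int32)],255)
    gr=cv2.cvtColor(im,cv2.COLOR_BGR2GRAY);N,lab,sta,cen=cv2.connectedComponentsWithStats(((gr>125)&(m>0)).astype(np.uint8))
    res=[]
    for i in range(1,N):
        if sta[i,4]<5:continue
        e,d=ray('scene',*cen[i]);nw=Rp.apply(n);q=L(e+d*((W(D+.024*n)-e)@nw)/(d@nw))-D
        res.append((int(sta[i,4]),np.round([q@ex*1e3,q@ey*1e3,np.degrees(np.arctan2(q@ey,q@ex))],1)))
    print('board left edge y',out,'line',res)
if __name__=='__main__':
    import sys
    st()
    if len(sys.argv)>1: board(cv2.imread('pics/scene0.png'))
    board()
E
python3 bd.py 1
```

```text
t 8.02 tcp [0.5503 0.0786 0.2502] yaw 171.31149265757537 tilt -0.9997495655448032 F [  4.9763 -14.9002  19.9156] q [ 0.0658  0.3706  1.9064 -0.0116  0.8441 -1.3457] w -0.001
tip [0.554  0.0773 0.0773] press rel dial [-0.0012 -0.0253 -0.0091]
board left edge y [np.float64(-0.020499999999999963), np.float64(0.07750000000000012), np.float64(0.07750000000000012)] line [(112, array([  7.1, -15.3, -65.2])), (8, array([18.7, 10.6, 29.5]))]
board left edge y [np.float64(-0.013999999999999957), np.float64(0.07450000000000012), np.float64(0.07600000000000012)] line [(11, array([21. ,  2.1,  5.7])), (32, array([ -13.4,  -17. , -128.2])), (7, array([16.8, 14.8, 41.3]))]
```

>>> carry_out --pt "-0.045 0.04 -0.022 0" --pt "-0.045 0.04 -0.022 0" --pt "-0.04 0.045 -0.02 0" --pt "0 0 0 0"

```text
time: 8.4
eef_pos: [0.5483, 0.0807, 0.25]
orientation: [0.232, 3.101, -0.018]
ft_force: [9.0, -26.9, 22.7]
grip_width: 0.002
finger_force: 21.8
```

```bash
python3 bd.py
```

```text
t 8.4 tcp [0.5483 0.0807 0.25  ] yaw 171.45586822828875 tilt -0.9994333166712239 F [  8.9978 -26.9394  22.7002] q [ 0.0717  0.3663  1.9133 -0.0215  0.8325 -1.3356] w 0.002
tip [0.5536 0.0783 0.0771] press rel dial [-0.0017 -0.0244 -0.0093]
board left edge y [None, np.float64(0.07500000000000012), np.float64(0.07650000000000012)] line [(31, array([ -13.7,  -16.8, -129.2])), (8, array([17.2, 14.7, 40.6]))]
```

Run:
```python
from st import *
a=snapshot('wrist');b=snapshot('scene');F=5
A=cv2.resize(a[100:400,120:520],(533,400),interpolation=cv2.INTER_CUBIC)
B=cv2.resize(b[225:285,335:415],(533,400),interpolation=cv2.INTER_CUBIC)
A=A[:300] if 0 else A
cv2.imwrite('pics/v8.png',cv2.resize(np.vstack([A,B]),(400,600)) if 0 else cv2.resize(np.hstack([A,B]),(800,300)))
cv2.imwrite('pics/v8s.png',b)
```

```text
(no output)
```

View pics/v8.png

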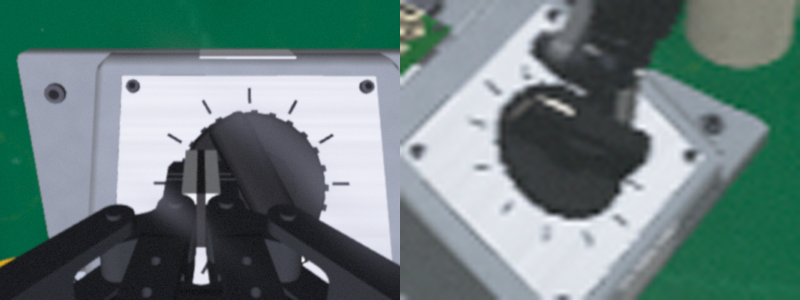

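Run:
```python
from st import *
ims={k:cv2.GaussianBlur(cv2.cvtColor(cv2.imread(f'pics/{k}.png'),cv2.COLOR_BGR2GRAY),(3,3),0).astype(np.float32) for k in('scene0','v8s')}
u0,v0=proj('scene',W(D));u1,v1=proj('scene',W(D-.007*n));print('centre',u0,v0,'7mm shift px',u1-u0,v1-v0)
for th in range(0,360,20):
    r=np.arange(3,30,.1);du,dv=np.cos(np.radians(th)),np.sin(np.radians(th));o=[]
    for k,g in ims.items():
        p=cv2.remap(g,(u0+r*du).astype(np.float32)[None],(v0+r*dv).astype(np.float32)[None],cv2.INTER_LINEAR)[0]
        i=np.nonzero(p[80:]>120)[0];o.append(r[80+i[0]] if len(i) else np.nan)
    print(th,np.round(o,1),round(o[1]-o[0],1),'pred',round((u1-u0)*du+(v1-v0)*dv,1))
```

```text
centre 370.21313502267714 252.12975103720856 7mm shift px -1.4777770217525585 1.250371524200375
0 [15.6 13.9] -1.7 pred -1.5
20 [13.9 14. ] 0.1 pred -1.0
40 [13.6 12.7] -0.9 pred -0.3
60 [14.6 14.1] -0.5 pred 0.3
80 [14.9 15.8] 0.9 pred 1.0
100 [14.5 16. ] 1.5 pred 1.5
120 [13.9 15.8] 1.9 pred 1.8
140 [13.6 15.7] 2.1 pred 1.9
160 [14.1 15.8] 1.7 pred 1.8
180 [14.6 16.1] 1.5 pred 1.5
200 [15.  16.1] 1.1 pred 1.0
220 [15.  14.6] -0.4 pred 0.3
240 [13.7 12.3] -1.4 pred -0.3
260 [12.1 18.1] 6.0 pred -1.0
280 [11. nan] nan pred -1.5
300 [11. nan] nan pred -1.8
320 [11.  16.1] 5.1 pred -1.9
340 [12.  11.2] -0.8 pred -1.8
```

```bash
cat > tq.py <<'E'
from st import *
def tq():
    s=read_state();F=Rp.inv().apply(s['ft_force']);M=Rp.inv().apply(s['wrist_torque']);p=L(s['eef_pos'])-D
    print('F press',F,'F.n',F@n,'inplane up/left',F@ex,F@ey,'M',M,'axis torque on dial',-(n@(M+np.cross(p,F))))
    # line of action meets dial-plane: point with moment ~0 in plane
    Mo=M+np.cross(p,F); A=np.array([[0,-F[2],F[1]],[F[2],0,-F[0]],[-F[1],F[0],0]])  # r x F
    r0=np.cross(F,Mo)/(F@F); t=-(r0@n+.007)/(F@n); r=r0+t*F; print('line of action at skirt: up,left',r@ex,r@ey)
if __name__=='__main__':tq()
E
python3 tq.py
```

```text
F press [ 13.2961 -25.6633  23.4719] F.n 13.67919923563671 inplane up/left 23.250726799787426 -25.663294196337297 M [-4.1102 -2.1985 -0.403 ] axis torque on dial -0.30049693025187363
line of action at skirt: up,left -0.012239398433062248 -0.0026766785759068353
```

The dial is fully in (7 mm by image), but the axis torque is only about 0.30 Nm. The lever arm is too short, so I'll back off, slide outward along the bar and push again.

>>> carry_out --pt "0.025 -0.094 0.022 0" --pt "0.025 -0.094 0.022 0" --pt "-0.09 -0.042 -0.049 0" --pt "-0.09 -0.042 -0.049 0" --pt "0 0 0 0" --pt "0 0 0 0"

```text
time: 9.05
eef_pos: [0.5411, 0.0744, 0.2456]
orientation: [0.24, 3.107, -0.0]
ft_force: [7.6, -6.8, 15.9]
grip_width: -0.002
finger_force: 9.6
```

```bash
python3 st.py; python3 tq.py
```

```text
t 9.05 tcp [0.5411 0.0744 0.2456] yaw 171.17178069715266 tilt -0.9996732534840309 F [ 7.6341 -6.842  15.9116] q [ 0.0578  0.3611  1.9326 -0.0048  0.8226 -1.3558] w -0.002
tip [0.5455 0.074  0.0727] press rel dial [-0.0091 -0.0299 -0.0137]
F press [ 8.5714 -5.6235 15.9116] F.n 9.494174869121043 inplane up/left 15.37884788949843 -5.6234954038478735 M [-0.7407 -1.4764 -0.0461] axis torque on dial -0.41276389855146667
line of action at skirt: up,left -0.02422386553518583 -0.015877834298492374
```

>>> carry_out --pt "-0.04 0.05 -0.049 0" --pt "-0.04 0.05 -0.049 0" --pt "0 0 0 0"

```text
time: 9.3
eef_pos: [0.5398, 0.0763, 0.2445]
orientation: [0.234, 3.103, -0.009]
ft_force: [6.4, -18.1, 29.1]
grip_width: -0.003
finger_force: 16.8
```

```bash
python3 bd.py; python3 tq.py
```

```text
t 9.3 tcp [0.5398 0.0763 0.2445] yaw 171.37423581403144 tilt -0.9995253395241552 F [  6.3839 -18.0615  29.0879] q [ 0.0633  0.3606  1.9364 -0.0138  0.8155 -1.3476] w -0.003
tip [0.5449 0.0749 0.0716] press rel dial [-0.0098 -0.0291 -0.0148]
board left edge y [np.float64(-0.01699999999999996), np.float64(0.07500000000000012), np.float64(0.07600000000000012)] line [(9, array([23.7,  3.4,  8.2])), (6, array([  9.1,  -2.7, -16.4])), (6, array([19.8, 15.3, 37.6])), (5, array([ -22.4,  -11.7, -152.5]))]
F press [  8.8309 -17.0784  28.0527] F.n 19.8788593921657 inplane up/left 21.674164877826737 -17.078391072588854 M [-2.5402 -1.5337 -0.1106] axis torque on dial -0.6641801247142982
line of action at skirt: up,left -0.022437844409032532 -0.012440917411031963
```

>>> carry_out --pt "0 0 0 0" --pt "0 0 0 0" --pt "0 0 0 0" --pt "0 0 0 0"

```text
time: 9.68
eef_pos: [0.5398, 0.0762, 0.2445]
orientation: [0.236, 3.102, -0.008]
ft_force: [6.0, -17.3, 29.9]
grip_width: -0.002
finger_force: 16.8
```

```bash
python3 tq.py
python3 - <<'E'
from bd import *
b=snapshot('scene');cv2.imwrite('pics/c9.png',b);board(b);st()
ims=[cv2.GaussianBlur(cv2.cvtColor(i,cv2.COLOR_BGR2GRAY),(3,3),0).astype(np.float32) for i in(cv2.imread('pics/scene0.png'),b)]
u0,v0=proj('scene',W(D))
for th in range(80,221,20):
    r=np.arange(3,30,.1);du,dv=np.cos(np.radians(th)),np.sin(np.radians(th));o=[]
    for g in ims:
        p=cv2.remap(g,(u0+r*du).astype(np.float32)[None],(v0+r*dv).astype(np.float32)[None],cv2.INTER_LINEAR)[0]
        o.append(r[80+np.nonzero(p[80:]>120)[0][0]])
    print(th,round(o[1]-o[0],1),end='; ')
E
```

```text
F press [  8.5304 -16.188   29.9379] F.n 21.66175740440947 inplane up/left 22.356518369313534 -16.187956971134646 M [-2.4729 -1.4731 -0.1256] axis torque on dial -0.6975091660216092
line of action at skirt: up,left -0.021651864424506236 -0.016315963363615755
board left edge y [np.float64(-0.021499999999999964), np.float64(0.07500000000000012), np.float64(0.07600000000000012)] line [(9, array([23.7,  3.4,  8.2])), (6, array([  9.1,  -2.7, -16.4])), (6, array([19.8, 15.3, 37.6])), (5, array([ -22.4,  -11.7, -152.5]))]
t 9.73 tcp [0.5398 0.0762 0.2445] yaw 171.31436383101664 tilt -0.9995315468400254 F [  5.7784 -16.9681  29.8038] q [ 0.0628  0.3605  1.9365 -0.0127  0.8154 -1.3478] w 0.0
tip [0.5449 0.0749 0.0716] press rel dial [-0.0098 -0.0291 -0.0148]
80 0.9; 100 1.6; 120 1.9; 140 2.2; 160 1.7; 180 1.7; 200 1.0; 220 -0.3;
```

The dial is fully in but still not turning at about 0.7 Nm. The axial load of 21 N is well past the 9.5 N stop force, so it may be binding on the stop. I'll ease the axial load while keeping the side push.

>>> carry_out --pt "-0.02 0.026 0.018 0" --pt "-0.02 0.026 0.018 0" --pt "0 0 0 0" --pt "0 0 0 0"

```text
time: 10.07
eef_pos: [0.5389, 0.0771, 0.2449]
orientation: [0.234, 3.099, -0.012]
ft_force: [11.0, -23.1, 19.6]
grip_width: -0.001
finger_force: 16.3
```

```bash
python3 bd.py; python3 tq.py
```

```text
t 10.07 tcp [0.5389 0.0771 0.2449] yaw 171.36341894487057 tilt -0.9994010412844903 F [ 11.0231 -23.104   19.5803] q [ 0.0653  0.358   1.9391 -0.0167  0.8121 -1.3434] w -0.001
tip [0.5446 0.0754 0.072 ] press rel dial [-0.0101 -0.0287 -0.0144]
board left edge y [np.float64(-0.020499999999999963), np.float64(0.07550000000000012), np.float64(0.07600000000000012)] line [(9, array([23.7,  3.4,  8.2])), (6, array([  9.1,  -2.7, -16.4])), (6, array([19.8, 15.3, 37.6])), (5, array([ -22.4,  -11.7, -152.5]))]
F press [ 14.9189 -21.6866  19.1125] F.n 9.09241440294166 inplane up/left 22.47641060880757 -21.68659752639761 M [-3.2255 -2.4688 -0.263 ] axis torque on dial -0.591819175576912
line of action at skirt: up,left -0.04043067985741137 0.012829028335660896
```

Run:
```python
from st import *
a=snapshot('wrist');b=snapshot('scene');c=snapshot('top')
A=cv2.resize(a[150:350,180:446],(798,600),interpolation=cv2.INTER_CUBIC)
A=cv2.convertScaleAbs(A,alpha=1.8,beta=10)[:, :480]
B=cv2.convertScaleAbs(cv2.resize(b[225:285,340:404],(320,300),interpolation=cv2.INTER_CUBIC),alpha=1.8,beta=10)
C=cv2.convertScaleAbs(cv2.resize(c[225:285,290:354],(320,300),interpolation=cv2.INTER_CUBIC),alpha=1.8,beta=10)
cv2.imwrite('pics/v9.png',np.hstack([A,np.vstack([B,C])]))
```

```text
(no output)
```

View pics/v9.png

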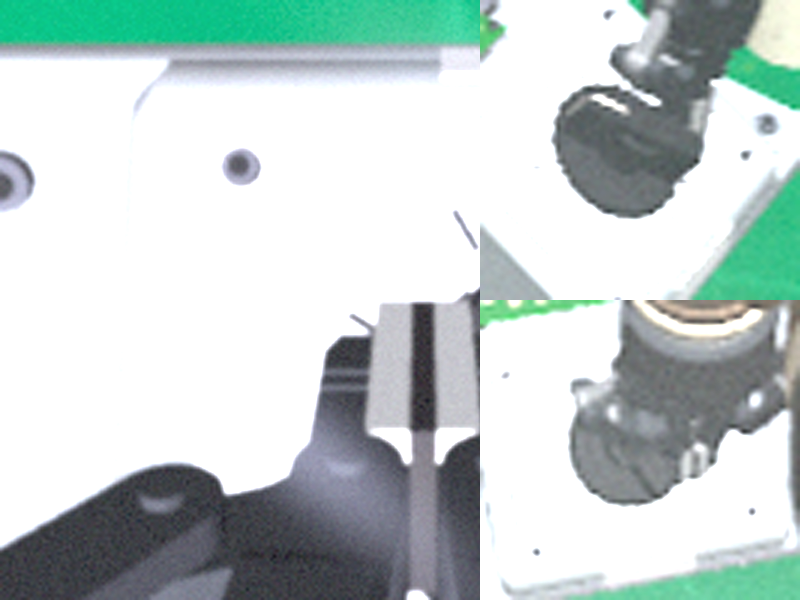

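The view's crop cut off the bar, but the scene part shows the dial in and the line unmoved. The bar may have been loaded before the teeth were clear. I'll unload completely, lift, and press again with no side load.

>>> carry_out --pt "0.032 -0.118 0.029 0" --pt "0.032 -0.118 0.029 0" --pt "-0.074 0.011 0.13 0" --pt "-0.074 0.011 0.13 0" --pt "0 0 0 0" --pt "0 0 0 0"

```text
time: 10.77
eef_pos: [0.5267, 0.0719, 0.2503]
orientation: [0.241, 3.127, -0.004]
ft_force: [1.0, -4.1, 2.4]
grip_width: -0.003
finger_force: 1.8
```

```bash
python3 bd.py; python3 tq.py
```

```text
t 10.77 tcp [0.5267 0.0719 0.2503] yaw 171.18746278633728 tilt -0.9999824832888659 F [ 0.9609 -4.1179  2.373 ] q [ 0.0546  0.3345  1.9582 -0.0041  0.8438 -1.3596] w -0.003
tip [0.5276 0.0715 0.0773] press rel dial [-0.0264 -0.0351 -0.0091]
board left edge y [np.float64(-0.015499999999999958), np.float64(0.07500000000000012), np.float64(0.07650000000000012)] line [(73, array([ 10. , -11.3, -48.5])), (8, array([18.7,  9.5, 27.1]))]
F press [ 0.1356 -2.0694  1.7198] F.n 1.4216038872819479 inplane up/left 0.9773530410072292 -2.0694356263398683 M [-0.3688 -0.1051 -0.0004] axis torque on dial -0.09835348317921239
line of action at skirt: up,left -0.013472636996193115 -0.03868109514275714
```

```bash
cat > rim.py <<'E'
from bd import *
def rim(b):
    ims=[cv2.GaussianBlur(cv2.cvtColor(i,cv2.COLOR_BGR2GRAY),(3,3),0).astype(np.float32) for i in(cv2.imread('pics/scene0.png'),b)]
    u0,v0=proj('scene',W(D));u1,v1=proj('scene',W(D-.001*n));e=[]
    for th in range(90,200,5):
        r=np.arange(3,30,.1);du,dv=np.cos(np.radians(th)),np.sin(np.radians(th));o=[]
        for g in ims:
            p=cv2.remap(g,(u0+r*du).astype(np.float32)[None],(v0+r*dv).astype(np.float32)[None],cv2.INTER_LINEAR)[0]
            o.append(r[80+np.nonzero(p[80:]>120)[0][0]])
        e.append((o[1]-o[0])/((u1-u0)*du+(v1-v0)*dv))
    print('dial pushed in mm',np.median(e).round(1))
if __name__=='__main__':
    b=snapshot('scene');rim(b);board(b);st();tq=__import__('tq').tq();rim(cv2.imread('pics/v8s.png'))
E
python3 rim.py
```

```text
dial pushed in mm 0.0
board left edge y [np.float64(-0.01749999999999996), np.float64(0.07500000000000012), np.float64(0.07600000000000012)] line [(73, array([  9.2, -11.4, -51. ])), (7, array([19. ,  9.5, 26.5]))]
t 10.87 tcp [0.5262 0.0723 0.2495] yaw 171.16312903996123 tilt -0.9999926478902547 F [ 0.5854 -7.8438  3.3061] q [ 0.0551  0.3354  1.9591 -0.0029  0.844  -1.3596] w -0.001
tip [0.5267 0.0719 0.0765] press rel dial [-0.0273 -0.0347 -0.0098]
F press [ 1.7517 -7.6681  3.3061] F.n 1.9873511217318125 inplane up/left 3.1700953072237166 -7.668061027750423 M [-1.1216 -0.3469 -0.0262] axis torque on dial -0.20731025100558886
line of action at skirt: up,left -0.059124572152956745 0.08285777445949309
dial pushed in mm 7.1
```

>>> carry_out --pt "0 -0.1 0.3 0" --pt "0 0 0.3 0" --pt "0.33 -0.05 0 0" --pt "0.33 -0.05 0 0" --pt "0 0 0 0" --pt "0 0 0 0" --pt "0 0 0 0"

```text
time: 11.45
eef_pos: [0.5509, 0.0655, 0.2727]
orientation: [-0.243, -3.131, -0.0]
ft_force: [-0.9, 0.3, 0.1]
grip_width: -0.006
finger_force: 0.0
```

```bash
python3 rim.py
```

```text
dial pushed in mm 0.0
board left edge y [None, np.float64(0.07750000000000012), np.float64(0.07700000000000012)] line [(96, array([  6.9, -14. , -63.8])), (7, array([18.8, 10.4, 28.9]))]
t 11.5 tcp [0.5507 0.0655 0.2725] yaw 171.1427773712991 tilt -0.9999984928006566 F [-0.4296 -0.2924  0.1945] q [ 0.0398  0.3391  1.8936  0.0004  0.9106 -1.3767] w 0.001
tip [0.5504 0.0655 0.0995] press rel dial [-0.003  -0.0375  0.0131]
F press [-0.3811 -0.3533  0.1945] F.n 0.35896087878530036 inplane up/left -0.23278100419793263 -0.3533340545517139 M [ 0.0248 -0.0132 -0.0018] axis torque on dial 0.054792817888593096
line of action at skirt: up,left 0.2539652789433299 0.17584485244078357
dial pushed in mm 7.1
```

>>> carry_out --pt "0 0 -0.18 0" --pt "0 0 -0.18 0" --pt "0.037 -0.006 -0.065 0" --pt "0.037 -0.006 -0.065 0" --pt "0.037 -0.006 -0.065 0" --pt "0 0 0 0" --pt "0 0 0 0"

```text
time: 12.08
eef_pos: [0.5556, 0.0648, 0.251]
orientation: [-0.243, -3.129, -0.0]
ft_force: [-4.2, 0.3, 10.1]
grip_width: 0.003
finger_force: 5.0
```

```bash
python3 rim.py
```

```text
dial pushed in mm 7.1
board left edge y [np.float64(-0.015499999999999958), np.float64(0.07400000000000012), np.float64(0.07700000000000012)] line [(36, array([ 21.1,  -4.1, -11.1])), (8, array([17.2, 15.2, 41.5])), (31, array([ -13.6,  -15.6, -131.3]))]
t 12.13 tcp [0.5555 0.0648 0.251 ] yaw 171.13393714450254 tilt -0.9999954269063288 F [-4.2284  1.0155  9.131 ] q [ 0.0381  0.3801  1.8903  0.0007  0.8742 -1.3785] w 0.003
tip [0.555  0.0648 0.078 ] press rel dial [ 0.0017 -0.0375 -0.0084]
F press [-4.3327  0.3718  9.131 ] F.n 10.07399919037598 inplane up/left 0.8132452620875608 0.3717958564749652 M [0.029  0.6213 0.0078] axis torque on dial -0.05405268931784485
line of action at skirt: up,left 0.010633189947016388 -0.04025726608984838
dial pushed in mm 7.1
```

>>> carry_out --pt "-0.02 0.062 -0.017 0" --pt "-0.02 0.062 -0.017 0" --pt "-0.02 0.062 -0.017 0" --pt "0 0 0 0"

```text
time: 12.47
eef_pos: [0.5535, 0.0707, 0.2499]
orientation: [-0.24, -3.131, 0.006]
ft_force: [-5.8, -6.5, 13.6]
grip_width: -0.004
finger_force: 7.3
```

```bash
python3 rim.py
```

```text
dial pushed in mm 7.0
board left edge y [np.float64(-0.015499999999999958), np.float64(0.07500000000000012), np.float64(0.07700000000000012)] line [(26, array([20.8, -1.3, -3.5])), (7, array([16.8, 14.8, 41.3])), (26, array([ -15. ,  -16.1, -132.9]))]
t 12.52 tcp [0.5535 0.0707 0.25  ] yaw 171.22442486321015 tilt -0.9999906496642956 F [-5.0319 -6.2136 14.2376] q [ 0.0499  0.3795  1.8938 -0.0048  0.8706 -1.3646] w -0.008
tip [0.5531 0.07   0.077 ] press rel dial [-0.0009 -0.0327 -0.0094]
F press [-4.0461 -6.8961 14.2376] F.n 14.353172027943376 inplane up/left 3.6147206787138413 -6.896137531430612 M [-1.1182  0.6347 -0.0343] axis torque on dial -0.08474969772176164
line of action at skirt: up,left 0.00010576373615366888 -0.028718464291402436
dial pushed in mm 7.1
```

>>> carry_out --pt "-0.06 0.03 -0.035 0" --pt "-0.06 0.03 -0.035 0" --pt "-0.06 0.03 -0.035 0" --pt "0 0 0 0"

```text
time: 12.85
eef_pos: [0.5485, 0.0744, 0.2477]
orientation: [0.241, 3.126, -0.004]
ft_force: [-1.6, -5.7, 17.5]
grip_width: -0.003
finger_force: 7.7
```

```bash
python3 rim.py
```

```text
dial pushed in mm 7.1
board left edge y [np.float64(-0.015499999999999958), np.float64(0.07550000000000012), np.float64(0.07650000000000012)] line [(17, array([20.1,  0.6,  1.7])), (8, array([17.2, 14.7, 40.6])), (15, array([ -17.7,  -15.6, -138.6]))]
t 12.9 tcp [0.5486 0.0744 0.2478] yaw 171.19848209710491 tilt -0.9999778629290211 F [-2.2017 -6.1702 16.0782] q [ 0.057   0.3741  1.9078 -0.0041  0.8539 -1.3574] w -0.002
tip [0.5496 0.074  0.0748] press rel dial [-0.005  -0.0293 -0.0116]
F press [-1.2542 -6.43   16.0782] F.n 14.551284114157417 inplane up/left 6.9529084232440965 -6.430006348579754 M [-0.9979  0.0194 -0.0745] axis torque on dial -0.1511575036021715
line of action at skirt: up,left 0.002604353775418948 -0.02463815474379757
dial pushed in mm 7.1
```

>>> carry_out --pt "-0.06 0.05 -0.03 0" --pt "-0.06 0.05 -0.03 0" --pt "-0.05 0.06 -0.025 0" --pt "-0.05 0.06 -0.025 0" --pt "0 0 0 0"

```text
time: 13.32
eef_pos: [0.5446, 0.0789, 0.2469]
orientation: [0.232, 3.111, -0.019]
ft_force: [5.8, -25.8, 22.0]
grip_width: -0.002
finger_force: 21.6
```

```bash
python3 rim.py
```

```text
dial pushed in mm 6.8
board left edge y [None, np.float64(0.07500000000000012), np.float64(0.07600000000000012)] line [(7, array([19.5, 15.4, 38.3])), (13, array([ -18.4,  -15.2, -140.4]))]
t 13.37 tcp [0.5446 0.0788 0.2469] yaw 171.44255802797932 tilt -0.9996941598306989 F [  5.5169 -26.3398  22.0012] q [ 0.0684  0.3672  1.9203 -0.0197  0.8342 -1.3398] w -0.005
tip [0.5483 0.0765 0.0739] press rel dial [-0.0067 -0.027  -0.0125]
F press [  9.3936 -25.2186  22.0012] F.n 14.356825018144495 inplane up/left 19.135676808493756 -25.21863303543751 M [-3.9722 -1.4971 -0.2282] axis torque on dial -0.48075582202185546
line of action at skirt: up,left -0.01969802301486704 -0.0020072196564830565
dial pushed in mm 7.1
```

The dial is in but held at 3° by something, so the side push isn't working. I'll change method: straddle and grip the bar with two fingers for a clean couple. First I'll back out and rise.

>>> carry_out --pt "0.032 -0.118 0.029 0" --pt "0.032 -0.118 0.029 0" --pt "-0.1 0 0.4 0" --pt "0 0 0.6 0" --pt "0 0 0.6 1" --pt "0 0 0 1" --pt "0 0 0 1" --pt "0 0 0 1" --pt "0 0 0 1" --pt "0 0 0 0.67" --pt "0 0 0 0" --pt "0 0 0 0"

```text
time: 14.37
eef_pos: [0.5359, 0.0749, 0.3055]
orientation: [0.681, -3.066, -0.0]
ft_force: [-0.7, -0.6, -0.3]
grip_width: -0.003
finger_force: 0.0
```

```bash
python3 rim.py
python3 - <<'E'
from st import *
s,M=st();t=np.array([.549,.1037,.33]);print('rows',(t-s['eef_pos'])/.04)
E
```

```text
dial pushed in mm 0.0
board left edge y [np.float64(-0.012999999999999956), np.float64(0.07750000000000012), np.float64(0.07750000000000012)] line [(112, array([  7.1, -15.3, -65.2])), (8, array([18.7, 10.6, 29.5]))]
t 14.42 tcp [0.5359 0.0749 0.3056] yaw -154.9485363648863 tilt -0.9999992729013738 F [-0.0566  1.0192 -0.6656] q [ 0.0584  0.2677  1.9084  0.      0.9667 -1.9497] w 0.004
tip [0.5357 0.0749 0.1326] press rel dial [-0.0189 -0.0305  0.0462]
F press [-0.2084  0.9993 -0.6656] F.n -0.47224524012878 inplane up/left -0.513272092460472 0.9992988058565653 M [ 0.0015 -0.0136 -0.0241] axis torque on dial -0.05612770286625782
line of action at skirt: up,left -0.1624755956865379 0.427005128560993
dial pushed in mm 7.1
t 14.42 tcp [0.5359 0.0749 0.3056] yaw -154.9485363648863 tilt -0.9999992729013738 F [-0.0566  1.0192 -0.6656] q [ 0.0584  0.2677  1.9084  0.      0.9667 -1.9497] w 0.004
tip [0.5357 0.0749 0.1326] press rel dial [-0.0189 -0.0305  0.0462]
rows [0.3267 0.7203 0.6108]
```

>>> carry_out --pt "0 0 0.3 0" --pt "0.11 0.24 0 0" --pt "0.11 0.24 0 0" --pt "0.107 0.24 0 0" --pt "0 0 0 0" --pt "0 0 0 0" --pt "0 0 0 0" --pt "0 0 0 0" --gripper 0.06

```text
time: 15.08
eef_pos: [0.549, 0.1037, 0.3178]
orientation: [0.684, -3.065, 0.0]
ft_force: [-0.8, 0.3, 0.1]
grip_width: 0.475
finger_force: 0.0
```

Run:
```python
from st import *
s,M=st();a=snapshot('wrist');cv2.imwrite('pics/w10.png',a)
# project: dial skirt centre, bar-top ends, expected pad positions into wrist view
m=camera_model('wrist');T=np.eye(4);T[:3,:3]=M;T[:3,3]=s['eef_pos'];C=np.linalg.inv(T@m['mount'])
def wp(p):
    c=C[:3,:3]@p+C[:3,3];return np.array([m['cx']-m['fx']*c[0]/c[2],m['cy']+m['fy']*c[1]/c[2]])
p=np.radians(30);u=np.cos(p)*ex+np.sin(p)*ey;w=-np.sin(p)*ex+np.cos(p)*ey
b=cv2.convertScaleAbs(a,alpha=1.6,beta=10)
for k,q in dict(c=D+.027*n,e1=D+.027*n+.031*u,e2=D+.027*n-.031*u).items():
    z=wp(W(q));print(k,z);cv2.circle(b,tuple(int(i) for i in z),3,(0,0,255),1)
t=np.linspace(0,6.283,50);P=np.array([wp(W(D+.034*np.cos(i)*ex+.034*np.sin(i)*ey)) for i in t]).astype(np.int32)
cv2.polylines(b,[P],True,(0,255,255),1)
Q=np.array([wp(W(D+.027*n+i*u+j*w)) for i,j in((.031,.008),(.031,-.008),(-.031,-.008),(-.031,.008))]).astype(np.int32);cv2.polylines(b,[Q],True,(0,0,255),1)
cv2.imwrite('pics/v10.png',cv2.resize(b[60:360,100:500],(800,600)))
```

```text
t 15.08 tcp [0.549  0.1037 0.3178] yaw -154.8361990825484 tilt -0.9999995100812531 F [-0.8303  0.3015  0.1101] q [ 0.1088  0.2821  1.8601 -0.0003  1.0003 -1.901 ] w 0.475
tip [0.5489 0.1037 0.1448] press rel dial [-0.0102 -0.0001  0.0584]
c [325.676  229.9647]
e1 [325.7271 289.0491]
e2 [325.6271 173.4258]
```

View pics/v10.png

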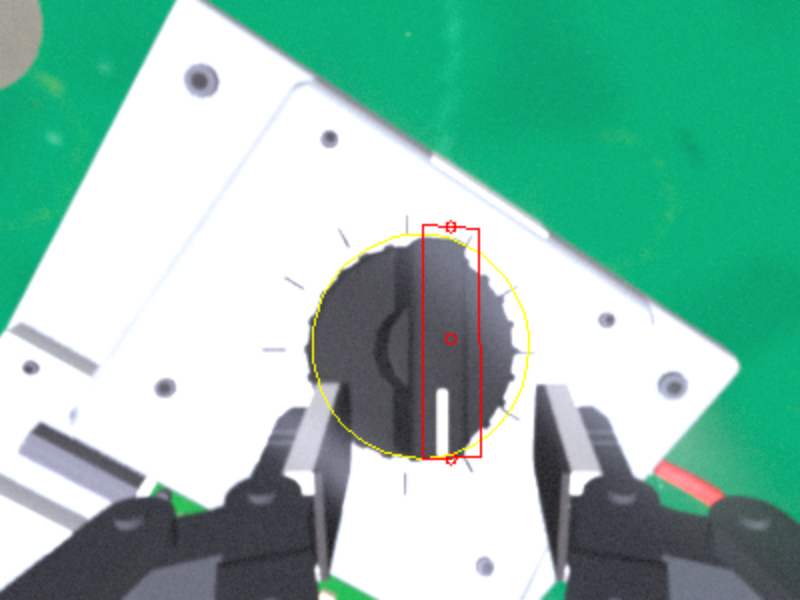

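The wrist view (bar-top centre line at x≈442 of the crop, predicted 451) shows the dial about 2.6 mm off my model towards tool −y, and a little lower. The bar is parallel to the pads and lies between them. I'll correct, then descend around the bar.

>>> carry_out --pt "0.028 -0.06 -0.4 0" --pt "0 0 -0.4 0" --pt "0 0 -0.2 0" --pt "0 0 -0.1 0" --pt "0 0 0 0" --pt "0 0 0 0"

```text
time: 15.63
eef_pos: [0.5506, 0.1012, 0.2744]
orientation: [-0.684, 3.066, 0.0]
ft_force: [0.4, 0.1, -0.0]
grip_width: 0.473
finger_force: 0.0
```

>>> carry_out --pt "0 0 -0.07 0" --pt "0 0 -0.07 0" --pt "0 0 0 0" --pt "0 0 0 0"

```text
time: 15.97
eef_pos: [0.5504, 0.1013, 0.2687]
orientation: [-0.684, 3.066, -0.0]
ft_force: [0.3, 0.2, -0.2]
grip_width: 0.464
finger_force: 0.0
```

>>> carry_out --pt "0 0 -0.07 0" --pt "0 0 -0.03 0" --pt "0 0 0 0"

```text
time: 16.22
eef_pos: [0.5502, 0.1013, 0.2643]
orientation: [0.684, -3.066, -0.0]
ft_force: [-0.7, -0.7, -0.6]
grip_width: 0.464
finger_force: 0.0
```

>>> carry_out --pt "0 0 -0.07 0" --pt "0 0 0 0" --pt "0 0 0 0"

```text
time: 16.47
eef_pos: [0.5503, 0.1013, 0.2616]
orientation: [0.684, -3.066, -0.0]
ft_force: [-0.6, 0.2, 0.4]
grip_width: 0.468
finger_force: 0.0
```

>>> carry_out --pt "0 0 -0.07 0" --pt "0 0 0 0" --pt "0 0 0 0"

```text
time: 16.72
eef_pos: [0.5508, 0.1012, 0.2599]
orientation: [-0.684, 3.065, -0.001]
ft_force: [-2.0, -1.2, 6.3]
grip_width: 0.472
finger_force: 2.8
```

>>> carry_out --pt "0 0 -0.07 0" --pt "0 0 0 0" --pt "0 0 0 0"

```text
time: 16.97
eef_pos: [0.5514, 0.1011, 0.2578]
orientation: [-0.684, 3.063, -0.002]
ft_force: [-1.0, -1.8, 7.3]
grip_width: 0.472
finger_force: 3.3
```

>>> carry_out --pt "0 0 0 0" --pt "0 0 0 0" --pt "0 0 0 0" --pt "0 0 0 0" --pt "0 0 0 0" --pt "0 0 0 0" --gripper 1

```text
time: 17.47
eef_pos: [0.5515, 0.1008, 0.2579]
orientation: [-0.683, 3.063, -0.003]
ft_force: [-1.5, -1.9, 7.5]
grip_width: 0.218
finger_force: 55.6
```

```bash
sed -i 's/^D=cl+.018\*n/D=cl+.018*n/' h.py; python3 rim.py
```

```text
dial pushed in mm 2.2
board left edge y [np.float64(-0.015499999999999958), np.float64(0.07400000000000012), np.float64(0.07700000000000012)] line [(7, array([25.6, -0.6, -1.3])), (11, array([  8. , -22.6, -70.4])), (6, array([20.3, 13.2, 33.1])), (13, array([ -13. ,  -18.6, -125. ]))]
t 17.52 tcp [0.5514 0.1008 0.2579] yaw -154.85032527697354 tilt -0.999993742586355 F [-1.7143 -1.9824  7.4121] q [ 0.1036  0.3702  1.8868 -0.0021  0.8815 -1.9048] w 0.216
tip [0.552  0.1006 0.0849] press rel dial [-0.0066 -0.0026 -0.0015]
F press [-1.3986 -2.2165  7.4121] F.n 7.1183142370127905 inplane up/left 2.494847224014791 -2.216488082733527 M [-0.7739 -0.2793 -0.2926] axis torque on dial 0.03645252783168626
line of action at skirt: up,left 0.0653206737431496 -0.06498854816041943
dial pushed in mm 7.1
```

The bar is gripped: opening 18 mm, 56 N. I'll push in along the axis.

>>> carry_out --pt "0.027 -0.004 -0.047 0" --pt "0.027 -0.004 -0.047 0" --pt "0.027 -0.004 -0.047 0" --pt "0 0 0 0" --pt "0 0 0 0"

```text
time: 17.93
eef_pos: [0.5543, 0.1005, 0.2536]
orientation: [-0.684, 3.066, -0.002]
ft_force: [-6.9, -2.2, 16.0]
grip_width: 0.216
finger_force: 60.8
```

```bash
python3 rim.py | head -5
```

```text
dial pushed in mm 7.1
board left edge y [np.float64(-0.015499999999999958), np.float64(0.07750000000000012), np.float64(0.07700000000000012)] line [(14, array([ 10.3, -19.6, -62.3])), (5, array([26. ,  3.1,  6.7])), (30, array([ -13.7,  -16.6, -129.4])), (5, array([19.6, 16.7, 40.5]))]
t 17.98 tcp [0.5543 0.1005 0.2536] yaw -154.85343039025884 tilt -0.9999989652244621 F [-6.3198 -1.954  17.313 ] q [ 0.1024  0.3818  1.8809 -0.0017  0.8783 -1.9062] w 0.213
tip [0.5544 0.1003 0.0806] press rel dial [-0.0042 -0.0026 -0.0058]
F press [-5.9565 -2.8771 17.313 ] F.n 17.97173836033658 inplane up/left 3.4979680012253382 -2.877066218867707 M [-0.9372  0.5444 -0.2676] axis torque on dial -0.015394422631863885
```

>>> carry_out --pt "0 0 0.01 -0.8" --pt "0 0 0 -0.8" --pt "0 0 0 -0.8" --pt "0 0 0 0"

```text
time: 18.32
eef_pos: [0.5537, 0.101, 0.2539]
orientation: [0.289, -3.127, 0.0]
ft_force: [-5.6, -0.2, 16.0]
grip_width: 0.189
finger_force: 58.7
```

```bash
python3 rim.py | head -5
```

```text
dial pushed in mm 7.1
board left edge y [np.float64(-0.02999999999999997), np.float64(0.07100000000000012), np.float64(0.07200000000000012)] line [(14, array([ 22.2,  -6.9, -17.2])), (66, array([ -10.3,  -14.8, -124.7]))]
t 18.37 tcp [0.5537 0.101  0.2539] yaw -169.2986309210984 tilt -0.9999994045305336 F [-9.9919 -0.7536 18.5445] q [ 0.1031  0.3809  1.8813 -0.0002  0.8804 -1.6544] w 0.19
tip [0.5536 0.101  0.0809] press rel dial [-0.0051 -0.002  -0.0055]
F press [-9.7668 -2.2393 18.5445] F.n 20.94340713437139 inplane up/left 0.8139191518373963 -2.2392890327618447 M [-0.7672  1.2072 -0.2332] axis torque on dial -0.005216122360609837
```

It turns. I'll continue to the first notch.

>>> carry_out --pt "0 0 0 -0.8" --pt "0 0 0 -0.8" --pt "0 0 0 -0.8" --pt "0 0 0 -0.8" --pt "0 0 0 0"

```text
time: 18.78
eef_pos: [0.5538, 0.102, 0.2535]
orientation: [-0.237, -3.133, -0.004]
ft_force: [-6.6, 4.5, 13.2]
grip_width: 0.17
finger_force: 59.7
```

```bash
python3 rim.py | head -5
```

```text
dial pushed in mm 7.1
board left edge y [np.float64(-0.030999999999999972), np.float64(0.06250000000000011), np.float64(0.06350000000000011)] line [(72, array([ -12.2,  -13. , -133. ]))]
t 18.83 tcp [0.5538 0.102  0.2535] yaw 171.4967628269144 tilt -0.9999963180993805 F [-6.569   3.5194 14.0195] q [ 0.1042  0.3817  1.8815  0.0035  0.878  -1.3204] w 0.174
tip [0.5539 0.1025 0.0805] press rel dial [-0.0051 -0.0005 -0.0059]
F press [-7.0214  2.4976 14.0195] F.n 15.651931451433956 inplane up/left 0.9290621246072934 2.497588277449355 M [0.5641 0.7178 0.0998] axis torque on dial -0.003029415978242911
```

>>> carry_out --pt "0 0 0 -0.8" --pt "0 0 0 -0.8" --pt "0 0 0 -0.8" --pt "0 0 0 -0.8" --pt "0 0 0 -0.8" --pt "0 0 0 -0.8" --pt "0 0 0 -0.8" --pt "0 0 0 0"

```text
time: 19.5
eef_pos: [0.5545, 0.1044, 0.254]
orientation: [1.129, 2.931, 0.016]
ft_force: [-7.2, 10.6, 13.7]
grip_width: 0.173
finger_force: 114.4
```

```bash
python3 rim.py | head -5
```

```text
dial pushed in mm 6.8
board left edge y [np.float64(-0.04299999999999998), np.float64(0.0480000000000001), np.float64(0.0490000000000001)] line [(6, array([ 16.6, -14.3, -40.7])), (5, array([ -1.1, -10.9, -95.5])), (62, array([ -17.2,   -8.2, -154.5]))]
t 19.55 tcp [0.5545 0.1044 0.254 ] yaw 137.99784960752652 tilt -0.9999505388388292 F [-6.5262 10.5383 12.3842] q [ 0.1068  0.3814  1.8805  0.011   0.8745 -0.738 ] w 0.178
tip [0.5552 0.1059 0.081 ] press rel dial [-0.0042  0.0032 -0.0054]
F press [-8.0287  9.4439 12.3842] F.n 14.739354974324993 inplane up/left -0.760968350505169 9.443938996031898 M [3.7226 0.5093 1.3195] axis torque on dial -0.035404978455441105
```

Two clicks are done (board edge at 0.048). The finger load is up from the changing tilt, so I'll release here, let the dial spring out, and grip again for the last two.

>>> carry_out --pt "0 0 0 0" --pt "0 0 0 0" --pt "0 0 0 0" --pt "-0.04 0.006 0.07 0" --pt "-0.03 0.006 0.07 0" --pt "-0.02 0 0.05 0" --pt "0 0 0 0" --pt "0 0 0 0" --gripper 0.2

```text
time: 20.22
eef_pos: [0.5489, 0.1012, 0.2582]
orientation: [-1.125, -2.929, 0.003]
ft_force: [-5.5, -0.8, 2.5]
grip_width: 0.407
finger_force: 2.8
```

```bash
python3 rim.py | head -5
```

```text
dial pushed in mm 0.5
board left edge y [np.float64(-0.045499999999999985), np.float64(0.0465000000000001), np.float64(0.0475000000000001)] line [(49, array([  5.9, -16.9, -70.7])), (16, array([ -21.4,   -0.2, -179.6]))]
t 20.27 tcp [0.5489 0.1012 0.2581] yaw 137.9633487394869 tilt -0.9999918221779762 F [-5.1224 -1.1671  3.3942] q [ 0.1043  0.3676  1.89   -0.0001  0.888  -0.7328] w 0.403
tip [0.5482 0.1011 0.0851] press rel dial [-0.0104 -0.0027 -0.0013]
F press [-4.8903 -1.9199  3.3942] F.n 5.384583811388482 inplane up/left -2.538034390109061 -1.9199137425316535 M [-0.2341  0.7373  0.0511] axis torque on dial -0.006364851840007638
```

>>> carry_out --pt "0.05 0 0.03 0" --pt "0 0 0 0" --pt "0 0 0 0" --pt "0 0 0 0" --pt "0 0 0 0" --pt "0 0 0 0" --gripper 1

```text
time: 20.77
eef_pos: [0.5521, 0.1034, 0.2599]
orientation: [-1.127, -2.931, -0.008]
ft_force: [-3.5, 7.7, 4.1]
grip_width: 0.212
finger_force: 56.0
```

>>> carry_out --pt "0.03 -0.004 -0.052 0" --pt "0.03 -0.004 -0.052 0" --pt "0.03 -0.004 -0.052 0" --pt "0 0 0 0" --pt "0 0 0 0"

```text
time: 21.18
eef_pos: [0.5555, 0.1029, 0.2543]
orientation: [-1.127, -2.929, -0.007]
ft_force: [-8.0, 6.4, 8.2]
grip_width: 0.215
finger_force: 58.6
```

```bash
python3 rim.py | head -5
```

```text
dial pushed in mm 6.6
board left edge y [np.float64(-0.045499999999999985), np.float64(0.0465000000000001), np.float64(0.0475000000000001)] line [(14, array([ 16.8, -15.8, -43.2])), (57, array([ -17.9,   -7.6, -157. ]))]
t 21.23 tcp [0.5554 0.1029 0.2543] yaw 137.91408080978752 tilt -0.9999870290164911 F [-5.9859  6.6704  8.4273] q [ 0.1049  0.3834  1.8767  0.0065  0.8821 -0.7356] w 0.215
tip [0.5552 0.1038 0.0813] press rel dial [-0.0039  0.001  -0.0051]
F press [-6.9161  5.7002  8.4273] F.n 10.756312899545017 inplane up/left -1.7758642132794424 5.700246033378696 M [1.5125 0.9973 0.3271] axis torque on dial 0.011627449958772573
```

>>> carry_out --pt "0.008 0.025 -0.014 -0.7" --pt "0 0 0 -0.8" --pt "0 0 0 -0.8" --pt "0 0 0 -0.8" --pt "0 0 0 -0.8" --pt "0 0 0 -0.8" --pt "0 0 0 -0.3" --pt "0 0 0 0"

```text
time: 21.9
eef_pos: [0.5564, 0.1058, 0.2561]
orientation: [-1.848, -2.536, -0.014]
ft_force: [-12.6, 13.4, 16.8]
grip_width: 0.212
finger_force: 98.1
```

```bash
python3 rim.py | head -5
```

```text
dial pushed in mm 7.2
board left edge y [None, np.float64(0.033000000000000085), np.float64(0.033500000000000085)] line [(31, array([ 17.8, -12.5, -35.1])), (56, array([ -18.1,   -6.6, -159.8]))]
t 21.95 tcp [0.5564 0.1058 0.2562] yaw 107.9099991610316 tilt -0.9999530841576099 F [-13.1903  13.6821  18.208 ] q [ 0.1087  0.382   1.8739  0.0119  0.8826 -0.2114] w 0.212
tip [0.5567 0.1074 0.0832] press rel dial [-0.003   0.0049 -0.0032]
F press [-15.088   11.5558  18.208 ] F.n 23.312537917760018 inplane up/left -3.9625679634741786 11.555830540703967 M [2.9156 1.0708 0.8037] axis torque on dial -0.20095584653958654
```

>>> carry_out --pt "0 0 0 0" --pt "0 0 0 0" --pt "0 0 0 0" --pt "-0.035 0.02 0.07 0" --pt "-0.035 0.02 0.07 0" --pt "-0.01 0 0.04 0" --pt "0 0 0 0" --pt "0 0 0 0" --gripper 0.2

```text
time: 22.62
eef_pos: [0.5514, 0.1042, 0.2595]
orientation: [-1.845, -2.536, 0.003]
ft_force: [-6.4, 2.8, 3.7]
grip_width: 0.399
finger_force: 3.3
```

```bash
python3 rim.py | head -5
```

```text
dial pushed in mm 2.8
board left edge y [None, np.float64(0.033000000000000085), np.float64(0.033500000000000085)] line [(13, array([ 24.6,  -9.5, -21. ])), (13, array([ 12.2, -16.9, -54.2])), (55, array([  -3.5,  -14.7, -103.3]))]
t 22.67 tcp [0.5514 0.1042 0.2595] yaw 107.93319190157276 tilt -0.9999862490716168 F [-7.1959  2.6972  4.6036] q [ 0.1087  0.3705  1.8821  0.0026  0.8938 -0.206 ] w 0.398
tip [0.5506 0.1045 0.0865] press rel dial [-0.0086  0.001   0.0001]
F press [-7.5183  1.5909  4.6036] F.n 7.745982981925304 inplane up/left -4.2092104137134125 1.590865619695646 M [0.2819 1.021  0.0359] axis torque on dial -0.0208343354964887
```

>>> carry_out --pt "0.03 0 0.03 0" --pt "0 0 0 0" --pt "0 0 0 0" --pt "0 0 0 0" --pt "0 0 0 0" --pt "0 0 0 0" --gripper 1

```text
time: 23.17
eef_pos: [0.554, 0.1048, 0.2616]
orientation: [-1.847, -2.539, -0.004]
ft_force: [-4.2, 4.5, 4.5]
grip_width: 0.242
finger_force: 54.0
```

>>> carry_out --pt "0.03 -0.004 -0.05 0" --pt "0.03 -0.004 -0.05 0" --pt "0.015 -0.002 -0.025 0" --pt "0 0 0 0" --pt "0 0 0 0"

```text
time: 23.58
eef_pos: [0.5568, 0.1044, 0.2569]
orientation: [-1.846, -2.539, -0.003]
ft_force: [-5.5, 4.7, 6.0]
grip_width: 0.24
finger_force: 54.9
```

```bash
python3 rim.py | head -5
```

```text
dial pushed in mm 7.2
board left edge y [None, np.float64(0.033000000000000085), np.float64(0.033500000000000085)] line [(31, array([ 17.8, -13.4, -37. ])), (51, array([ -18.5,   -7.4, -158.2]))]
t 23.63 tcp [0.5568 0.1044 0.2568] yaw 107.9467495443753 tilt -0.9999950817681632 F [-6.5135  4.2698  5.9906] q [ 0.1077  0.3822  1.872   0.004   0.888  -0.2081] w 0.242
tip [0.5566 0.1049 0.0838] press rel dial [-0.0027  0.0023 -0.0026]
F press [-7.0788  3.2478  5.9906] F.n 8.72736446424911 inplane up/left -3.135103536273483 3.2478046132339964 M [0.8494 0.7108 0.2416] axis torque on dial -0.0602210509249301
```

>>> carry_out --pt "0.018 0 -0.03 0" --pt "0 0.01 0 -0.75" --pt "0 0.01 0 -0.75" --pt "0 0 0 -0.75" --pt "0 0 0 -0.75" --pt "0 0 0 -0.75" --pt "0 0 0 -0.75" --pt "0 0 0 0"

```text
time: 24.3
eef_pos: [0.5583, 0.1045, 0.2582]
orientation: [-2.392, -2.037, -0.002]
ft_force: [-10.6, 1.1, 18.0]
grip_width: 0.238
finger_force: 63.2
```

```bash
python3 rim.py | head -5
```

```text
dial pushed in mm 7.2
board left edge y [None, np.float64(0.014500000000000068), np.float64(0.01800000000000007)] line [(29, array([ 18.9,  -6.8, -19.9])), (43, array([ -19.8,   -3.6, -169.7]))]
t 24.35 tcp [0.5582 0.1045 0.2582] yaw 80.9383869648151 tilt -0.999998815303629 F [-10.7996   0.626   18.497 ] q [0.1082 0.3821 1.8685 0.0012 0.8897 0.2656] w 0.241
tip [0.5584 0.1047 0.0852] press rel dial [-0.0009  0.0024 -0.0012]
F press [-10.7718  -0.996   18.497 ] F.n 21.404757474263132 inplane up/left -0.08013149572726874 -0.9959742195104255 M [-0.0152  0.7733  0.0877] axis torque on dial 0.0009228235351660952
```

Four clicks are done (board edge 0.018, target 0.0175). I'll open and leave sideways along the bar, away from the lever.

>>> carry_out --pt "0 0 0 0" --pt "0 0 0 0" --pt "0 0 0 0" --pt "-0.03 0.005 0.07 0" --pt "-0.03 0.005 0.07 0" --pt "-0.02 0.003 0.05 0" --pt "0 0 0.05 0" --pt "0 0 0 0" --gripper 0.0

```text
time: 25.02
eef_pos: [0.5529, 0.1047, 0.264]
orientation: [-2.387, -2.037, 0.006]
ft_force: [-6.2, 0.7, 3.6]
grip_width: 0.497
finger_force: 2.9
```

```bash
python3 rim.py | head -5
```

```text
dial pushed in mm 1.0
board left edge y [None, np.float64(0.01550000000000007), np.float64(0.01750000000000007)] line [(49, array([ 18. , -12.7, -35.1]))]
t 25.07 tcp [0.553  0.1047 0.2639] yaw 80.93704826736146 tilt -0.9999839886422969 F [-6.9607  1.4225  3.3835] q [0.1095 0.3666 1.8763 0.0015 0.9042 0.2668] w 0.499
tip [0.552  0.1048 0.0909] press rel dial [-0.0073  0.0016  0.0045]
F press [-7.0952  0.3657  3.3835] F.n 6.477753448275218 inplane up/left -4.452891974932971 0.36565811093041306 M [0.0374 0.9264 0.0094] axis torque on dial -0.027099433927412143
```

>>> carry_out --pt "-0.1 0.015 0.1 0" --pt "0 0 0.1 0" --pt "0 0 0 0" --pt "-0.056 -0.37 0 0" --pt "-0.056 -0.37 0 0" --pt "-0.056 -0.37 0 0" --pt "-0.056 -0.37 0 0" --pt "0 0 0 0" --gripper -0.2

```text
time: 25.73
eef_pos: [0.5422, 0.0438, 0.2732]
orientation: [2.39, 2.035, 0.002]
ft_force: [0.1, 0.4, 0.6]
grip_width: 0.598
finger_force: 0.0
```

```bash
python3 rim.py | head -5
python3 - <<'E'
from st import *
# leftmost proud connector row / lever target
th=np.radians([35,25,15,5,0,-5,-10,-16.6])
G=np.c_[.030-.15*np.cos(th),np.full(8,.118),.195+.15*np.sin(th)+.013]
print(W(G))
E
```

```text
dial pushed in mm 0.0
board left edge y [None, np.float64(0.01600000000000007), np.float64(0.01750000000000007)] line [(49, array([ 18.3, -12.6, -34.5])), (8, array([  0.8, -19.4, -87.5])), (62, array([ -15.9,   -9.8, -148.4]))]
t 25.78 tcp [0.5423 0.0447 0.2733] yaw 80.82545286748191 tilt -0.9999967328418314 F [ 0.269   0.5443 -0.0396] q [ 0.0022  0.3194  1.9192 -0.0001  0.9004  0.1624] w 0.597
tip [0.5427 0.0447 0.1003] press rel dial [-0.0074 -0.0593  0.0139]
F press [ 0.1846  0.5784 -0.0396] F.n -0.12661475476178752 inplane up/left 0.1400303399719085 0.5783792994926031 M [-0.0093 -0.0103  0.0249] axis torque on dial -0.08465079111032907
[[0.5963 0.2141 0.294 ]
 [0.5834 0.216  0.2714]
 [0.5745 0.2174 0.2468]
 [0.5701 0.218  0.2211]
 [0.5695 0.2181 0.208 ]
 [0.5701 0.218  0.1949]
 [0.5717 0.2178 0.182 ]
 [0.5757 0.2172 0.1651]]
```

The dial is out and locked, and the board has moved exactly 60 mm. Next is the lever.

>>> carry_out --pt "0 0 0 1" --pt "0 0 0 1" --pt "0 0 0 1" --pt "0 0 0 1" --pt "0 0 0.7 1" --pt "0 0 0.7 1" --pt "0 0 0.7 1" --pt "0 0 0.7 1" --pt "0 0 0.7 1" --pt "0 0 0.7 1" --pt "0 0 0.7 1" --pt "0 0 0.7 1" --gripper 1

```text
time: 26.78
eef_pos: [0.5418, 0.0465, 0.4987]
orientation: [0.725, 3.054, 0.002]
ft_force: [0.4, -0.7, 1.1]
grip_width: 0.003
finger_force: 0.0
```

>>> carry_out --pt "0.225 0.71 0 1" --pt "0.225 0.71 0 1" --pt "0.225 0.71 0 1" --pt "0.225 0.71 0 0" --pt "0.225 0.71 0 0" --pt "0.225 0.71 0 0" --pt "0 0 0 0" --pt "0 0 0 0" --pt "0 0 0 0"

```text
time: 27.53
eef_pos: [0.5955, 0.2166, 0.4966]
orientation: [0.246, 3.132, -0.001]
ft_force: [0.0, 0.6, -0.3]
grip_width: 0.001
finger_force: 0.0
```

```bash
python3 st.py
```

```text
t 27.53 tcp [0.5955 0.2166 0.4966] yaw 171.0070585593886 tilt -0.9999998984307455 F [ 0.0363  0.629  -0.2669] q [ 0.2802  0.2587  1.5107 -0.0005  1.3722 -1.1335] w 0.001
tip [0.5955 0.2165 0.3236] press rel dial [0.0191 0.1185 0.2372]
```

>>> carry_out --pt "0 0 -0.3 0" --pt "0 0 -0.3 0" --pt "0 0 -0.2 0" --pt "0 0 0 0" --pt "0 0 0 0"

```text
time: 27.95
eef_pos: [0.5953, 0.2153, 0.4639]
orientation: [-0.249, -3.13, 0.002]
ft_force: [-1.0, -1.4, 2.3]
grip_width: 0.002
finger_force: 1.3
```

>>> carry_out --pt "-0.05 0 -0.12 0" --pt "-0.05 0 -0.12 0" --pt "0 0 0 0" --pt "0 0 0 0"

```text
time: 28.28
eef_pos: [0.5912, 0.216, 0.456]
orientation: [-0.248, -3.131, 0.0]
ft_force: [-2.5, 0.2, 4.6]
grip_width: -0.002
finger_force: 2.4
```

```bash
python3 st.py
```

```text
t 28.28 tcp [0.5912 0.216  0.456 ] yaw 170.94446783272033 tilt -0.9999999135015119 F [-2.5359  0.1524  4.608 ] q [ 0.2811  0.2759  1.5699  0.0002  1.2961 -1.1317] w -0.002
tip [0.5912 0.216  0.283 ] press rel dial [0.0148 0.1174 0.1966]
```

>>> carry_out --pt "-0.08 0.01 -0.15 0" --pt "-0.08 0.01 -0.15 0" --pt "-0.06 0.01 -0.15 0" --pt "-0.06 0.01 -0.15 0" --pt "-0.06 0.01 -0.21 0" --pt "-0.06 0.01 -0.21 0" --pt "-0.05 0.01 -0.21 0" --pt "-0.02 0 -0.22 0" --pt "-0.02 0 -0.22 0" --pt "-0.02 0 -0.22 0" --pt "0 0 0 0"

```text
time: 29.2
eef_pos: [0.5712, 0.2192, 0.3783]
orientation: [0.248, 3.131, 0.001]
ft_force: [-1.4, 2.3, 6.6]
grip_width: 0.001
finger_force: 2.8
```

>>> carry_out --pt "0.01 0 -0.16 0" --pt "0.01 0 -0.16 0" --pt "0.02 0 -0.16 0" --pt "0.02 0 -0.16 0" --pt "0 0 0 0"

```text
time: 29.62
eef_pos: [0.5731, 0.2192, 0.3534]
orientation: [-0.248, -3.129, -0.0]
ft_force: [-5.8, 1.7, 8.4]
grip_width: -0.0
finger_force: 3.9
```

```bash
python3 st.py
```

```text
t 29.62 tcp [0.5731 0.2192 0.3534] yaw 170.94011908822182 tilt -0.9999966842615365 F [-5.7517  1.6598  8.3523] q [ 0.2941  0.3382  1.7039  0.0013  1.1017 -1.1192] w -0.0
tip [0.5726 0.2193 0.1804] press rel dial [-0.004   0.1178  0.094 ]
```

>>> carry_out --pt "0.025 0 -0.13 0" --pt "0.025 0 -0.13 0" --pt "0.025 0 -0.11 0" --pt "0 0 0 0" --pt "0 0 0 0"

```text
time: 30.03
eef_pos: [0.5762, 0.219, 0.3392]
orientation: [-0.248, -3.13, 0.001]
ft_force: [-5.1, 0.5, 6.5]
grip_width: -0.005
finger_force: 3.4
```

>>> carry_out --pt "0 0 -0.08 0" --pt "0 0 -0.04 0" --pt "0 0 0 0" --pt "0 0 0 0"

```text
time: 30.37
eef_pos: [0.5766, 0.219, 0.3372]
orientation: [-0.248, -3.131, 0.0]
ft_force: [-8.5, 0.0, 16.4]
grip_width: -0.001
finger_force: 8.3
```

```bash
python3 st.py
```

```text
t 30.37 tcp [0.5766 0.219  0.3372] yaw 170.95464918441786 tilt -0.999999715148751 F [-8.4755  0.0156 16.3763] q [ 0.2924  0.3617  1.7079  0.      1.0727 -1.1205] w -0.001
tip [0.5764 0.2189 0.1642] press rel dial [-0.0002  0.1181  0.0778]
```

The lever is on its stop: tip at 0.164, force jumped to 16 N. I'll press slightly more, then let the lever up along the reverse path.

>>> carry_out --pt "0 0 -0.03 0" --pt "0 0 0 0" --pt "0 0 0 0" --pt "0 0 0 0" --pt "-0.03 0 0.2 0" --pt "-0.03 0 0.2 0" --pt "-0.02 0 0.2 0" --pt "-0.01 0 0.2 0" --pt "0 0 0.2 0" --pt "0 0 0.2 0" --pt "0 0 0.2 0" --pt "0.02 0 0.2 0"

```text
time: 31.37
eef_pos: [0.5747, 0.2187, 0.3985]
orientation: [0.247, 3.128, -0.0]
ft_force: [1.6, 0.4, 2.9]
grip_width: -0.002
finger_force: 1.3
```

>>> carry_out --pt "0.03 0 0.2 0" --pt "0.05 0 0.2 0" --pt "0.06 0 0.2 0" --pt "0.07 0 0.2 0" --pt "0.08 0 0.2 0" --pt "0.08 0 0.2 0" --pt "0.08 0 0.2 0" --pt "0.08 0 0.2 0" --pt "0.05 0 0.3 0" --pt "0 0 0.4 0" --pt "0 0 0.4 0" --pt "0 0 0.4 0"

```text
time: 32.37
eef_pos: [0.5967, 0.2191, 0.5216]
orientation: [-0.247, -3.129, 0.0]
ft_force: [1.2, -0.5, -0.4]
grip_width: 0.003
finger_force: 0.0
```

Run:
```python
from rim import *
st();b=snapshot('scene');cv2.imwrite('pics/end.png',b);rim(b);board(b)
a=cv2.imread('pics/scene0.png')
# lever back up: compare the lever patch with the start picture; bystanders likewise
for k,(u0,v0,u1,v1) in dict(lever=(300,185,358,228),bottle=(388,190,420,240),spare=(342,203,370,222),cutters=(285,298,332,345)).items():
    d=cv2.absdiff(a[v0:v1,u0:u1],b[v0:v1,u0:u1]).max(2);print(k,'changed px share',(d>40).mean().round(3))
# connector-top brightness profile across rows at x ends (z 80 / 88)
g=cv2.cvtColor(b,cv2.COLOR_BGR2GRAY)
```

```text
t 32.37 tcp [0.5967 0.2191 0.5216] yaw 170.9639359784621 tilt -0.9999970550157817 F [ 1.2032 -0.467  -0.446 ] q [ 0.2833  0.2508  1.4717  0.0007  1.4215 -1.1299] w 0.003
tip [0.5963 0.2191 0.3486] press rel dial [0.0194 0.1212 0.2622]
dial pushed in mm 0.0
board left edge y [None, np.float64(0.01550000000000007), np.float64(0.01750000000000007)] line [(49, array([ 18.3, -12.6, -34.5])), (7, array([  0.5, -19.9, -88.4])), (62, array([ -15.9,   -9.8, -148.4]))]
lever changed px share 0.096
bottle changed px share 0.0
spare changed px share 0.186
cutters changed px share 0.0
```

Run:
```python
from st import *
s=read_state();print('tip px',proj('scene',s['eef_pos']-[0,0,.173]),'flange px',proj('scene',s['eef_pos']))
b=cv2.imread('pics/end.png');a=cv2.imread('pics/scene0.png')
t1=snapshot('top');t0=cv2.imread('pics/top0.png')
def cen(im,roi,lo,hi):
    u0,v0,u1,v1=roi;m=cv2.inRange(cv2.cvtColor(im[v0:v1,u0:u1],cv2.COLOR_BGR2HSV),lo,hi);y,x=np.nonzero(m);return len(x),(x.mean()+u0).round(1) if len(x) else 0,(y.mean()+v0).round(1) if len(x) else 0
for n_,i0,i1,roi in(('spare scene',a,b,(335,195,375,228)),('spare top',t0,t1,(350,195,390,230))):
    print(n_,cen(i0,roi,(12,110,90),(28,255,255)),cen(i1,roi,(12,110,90),(28,255,255)))
d=cv2.absdiff(a,b).max(2)>40
for roi in((342,203,370,222),(300,185,358,228)):
    y,x=np.nonzero(d[roi[1]:roi[3],roi[0]:roi[2]]);print('changed bbox',x.min()+roi[0],x.max()+roi[0],y.min()+roi[1],y.max()+roi[1])
d=cv2.absdiff(t0,t1).max(2)>40
print('top lever grip area changed',d[195:225,240:285].mean())
```

```text
tip px (np.float64(335.41801480431064), np.float64(178.14228754972711)) flange px (np.float64(338.08725251208597), np.float64(86.27077653264081))
spare scene (121, np.float64(356.4), np.float64(214.0)) (86, np.float64(359.1), np.float64(212.2))
spare top (146, np.float64(369.9), np.float64(214.0)) (110, np.float64(367.5), np.float64(215.8))
changed bbox 342 357 211 221
changed bbox 304 357 211 227
top lever grip area changed 0.024444444444444446
```

```bash
python3 -c "
from cell import *
print(hand_in())"
```

```text
the job is handed in; nothing more can be done
None
```

The job is handed in: four clockwise clicks brought the proud connector under the ram with the dial sprung back out and locked, and the lever was pulled to its stop and let back up; I inferred the connector is seated from the lever reaching its stop, not from a picture of its height. The bottle and cutters show no change in the pictures, while the spare board is now partly hidden in both views, so I could not fully confirm that it stayed put.

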